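Set up the drip coffee maker on its coaster

TASK

Set up the coffee: stand the blue tumbler on the cork coaster, seat the steel drip filter on its mouth, lower the press with the orange knob into the filter, and cap the filter with the steel lid, everything upright and fully seated. Stand the copper milk jug upright on the marble coaster, and leave the white tumbler and the yellow jar where they are.

Things in the scene. Friction and masses are not known exactly. Their poses are not given: they have to be found in the camera images.
- tumbler_blue: Blue handleless tumbler, upright, open at the top. Outside diameter 61 mm at the foot, 62 mm at the rim, height 78 mm, wall 4 mm (mouth 54 mm inside). About 0.2 kg. Origin: centre of its underside, z up. Grip it from above across the outside, any yaw.
- phin: Steel drip filter, upright, 52 mm high. From below: boss 7 mm high (43 to 49 mm wide) that drops into the tumbler; flange 84 mm wide, 7 to 10 mm up, that rests on the tumbler's rim; open cup 58 mm wide (53 inside), 10 to 52 mm up, inner floor at 13 mm. About 0.12 kg. Origin: centre of underside, z up. Grip across the cup, any yaw. Seated: origin 71 mm above the tumbler's origin.
- press: Filter press, upright: steel disc 46 mm wide, 4 mm thick; 6 mm stem; orange knob 13 mm wide, 40 to 54 mm above the underside. About 0.04 kg. Origin: centre of the disc's underside, z up. Grip the knob from above, any yaw. Seated on the filter's inner floor: origin 13 mm above the filter's origin, knob 15 mm out above its rim.
- lid: Steel lid, hollow below, standing on its rim: body 68 mm wide, 30 mm high, black knob 16 mm wide from 30 to 48 mm up. Skirt (63 mm inside, 6 mm deep) goes round the filter's rim, the ledge above it rests on that rim; the press knob fits in the hollow. About 0.08 kg. Origin: centre of underside, z up. Grip the knob, any yaw. Seated: origin 46 mm above the filter's origin.
- creamer: Small copper (orange-brown) milk jug with one handle, upright, open at the top. Body 60 mm wide at the rim, slightly narrower at the foot, 62 mm high; the handle stands out along its own +y by about 25 mm. About 0.15 kg. Origin: centre of its underside, z up. Grip it from above across the body along its own x axis (square to the handle). Any yaw will do at the end.
- cork_coaster: Brown round cork coaster, 95 mm in diameter, 8 mm thick, fixed to the counter. Origin: centre of its underside, so its top is 8 mm above.
- marble_coaster: Pale round marble coaster, 95 mm in diameter, 8 mm thick, fixed to the counter. Origin: centre of its underside, so its top is 8 mm above.
- tumbler_white: White tumbler, same shape and size as the blue one (62 mm diameter, 78 mm high), not wanted: to be left where it stands. Origin: centre of its underside.
- jar: Closed yellow storage jar with a brown wooden cap, about 62 mm in diameter and 80 mm high, to be left where it stands. Origin: centre of its underside.
Mind the look-alikes: they are no part of the job. Of the things that look like the tumbler_blue, the smallest one is meant.

How it is judged:
At the end, for the whole second after the job is handed in: Blue tumbler on the cork, copper jug on the marble coaster, each within 16 mm of its centre; filter on tumbler and lid on filter within 5 mm of axis, press in filter within 6 mm, each within 2.5 mm of its seated height. All five within 0.07 rad of upright, released and at rest (horizontal distance between tumbler_blue and cork_coaster below 0.016 m and z of tumbler_blue in the frame of cork_coaster between 0.006 and 0.01 m and angle between each of tumbler_blue, phin, press, lid, creamer's own z axis and vertical below 0.07 rad and horizontal distance between phin and tumbler_blue below 0.005 m and z of phin in the frame of tumbler_blue between 0.0685 and 0.0735 m and horizontal distance between press and phin below 0.006 m and z of press in the frame of phin between 0.0105 and 0.0155 m and horizontal distance between lid and phin below 0.005 m and z of lid in the frame of phin between 0.0435 and 0.0485 m and horizontal distance between creamer and marble_coaster below 0.016 m and z of creamer in the frame of marble_coaster between 0.006 and 0.01 m and linear speed of each of tumbler_blue, phin, press, lid, creamer below 0.02 m/s and angular speed of each of tumbler_blue, phin, press, lid, creamer below 0.2 rad/s); the robot touches nothing.
It fails at once if the white tumbler is pushed more than 20 mm from its place (distance of tumbler_white from where it was at the start of the episode above 0.02 m).
It fails at once if the yellow jar is pushed more than 20 mm from its place (distance of jar from where it was at the start of the episode above 0.02 m).
It also fails if it takes over 144 s, if anything falls off the work surface, if the arm or the gripper's body presses on something with over 40 N, if the wrist force passes 120 N, or if a joint passes its speed limit or range.

ROBOT

A 7-joint arm with a two-finger parallel gripper is mounted at the origin on the work surface. World frame = base frame: x ahead of the robot, y to its left, z up, the work surface at z = 0. Lengths are in m, angles in rad, forces in N, time in s.
With the tool pointing down it reaches from about 0.425 to 1.025 m from the base axis. Payload 9.4 kg.
Tool frame: the origin (TCP) lies midway between the tips of the shut fingers; the grasp point (between the pads) lies 19 mm behind it; z points along the fingers, y is the line along which they close (so a half turn about z gives the same grasp; the last joint's range is limited). The gripper opens to 93 mm and grips with 3 to 60 N. Pads are 15 mm wide; open, the fingers measure 128 mm over their backs; the gripper's body (75 mm by 188 mm) begins 65 mm behind the grasp point.
Start: joints at [1.185, 0.599, -0.003, 1.599, 0.002, 0.943, -0.08], TCP at [0.22, -0.691, 0.188] pointing down, gripper open.
Joint ranges: [-2.57, 2.57], [-0.35, 1.97], [-1.29, 1.29], [0.11, 2.56], [-1.05, 4.19], [0.11, 1.86], [-2.63, 2.63]. Speed limits (rad/s): [2.22, 2.22, 3.01, 3.01, 3.14, 3.14, 3.14].

INTERFACE

Orientations are given as a unit quaternion [x, y, z, w].
In Python, from plant import bot gives the robot as it stands.
- The arm moves only by the tool drive_tool, never from a script. Its argument "deltas" is a list of rows, each an object with "hand": the opening, from 0 (shut) to 1 (fully open); "slide": the shift along the tool's x, y, z normalised to -1 to 1, where 1 is 20 cm, a list of three; "yaw": the turn about the tool's z normalised to -1 to 1, where 1 is 0.12 rad. A call has 1 to 5 rows; each row shifts and turns the commanded pose from where the row before left it, along the tool's axes as they then stand; what a row does not reach is not made up. A row lasts 1/12 s, in which the tool goes at most 41.7 mm and 7.16 degrees, less where a joint would pass 70% of its speed; a pose out of reach is approached as far as the arm can. A call with a number of a shift or a turn outside -1 to 1 is refused whole. A call with a gripper value outside its range is refused whole. The fingers move at their own pace and stop on an object; the grip force is fixed at half the most. Time passes only in rows, so rows that do not move let the fingers close. It gives the time, the measured TCP pose, the force, the opening and the grip force at its end, in the units of the state.
- bot.state(): the state, without advancing time (a new reading comes with each control period).
- bot.read_camera(name): name is "scene" or "side" or "wrist"; returns the picture (420x560x3 uint8, red, green, blue); there is no depth.
- bot.get_calibration(name): a dict with "fovy" (degrees; the focal length in pixels is half the picture's height over the tangent of half this angle, whatever the lens; pixels are square), "cx", "cy" (the principal point, pixels), "origin" and "attitude" of the camera in the world. Camera axes: x right, y up, looking along -z (the intrinsics and any distortion apply to the point x, -y, -z); pixel columns grow to the right and rows downward; lengths in m; the calibration is good to about 2 mm. The wrist camera is an equidistant fisheye: a pixel r from the principal point sees the ray r / f radians off the axis. A picture is of the moment at which its call begins: read the wrist's pose just before it. get_calibration takes no time and is no camera call; for the wrist camera it gives the pose at the moment of the call.
- bot.job_done(): hands the job in; it is judged then, once.
The state is a dict: "time": time; "joints": joint angles; "joint_velocities": joint speeds; "effort": joint torques, N m; "tcp_pos": TCP position; "tool_rot": TCP orientation; "force": force on the tool from outside, world axes, zero at the start; "moment": the same for the moment, N m; "finger_gap": finger opening in m; "gripper_force": force on a finger pad.
Only numpy, scipy, OpenCV 4.12 (cv2) and the standard library are available. Lean on these libraries where they do the work, as an engineer would, in place of code of your own. Each camera call takes 0.05 s, during which the arm holds its last target. There are 200 camera calls.

## Working session

There is one attempt and no reset: what is moved stays moved. The work goes in short steps, Python scripts to look and compute and a tool call to move; the robot and the scene stay as the last step left them, time stands still between calls to the robot, and variables do not carry over. Pictures are saved under pics/ and viewed, at most 14 in all, crops included, and the job is handed in when it is done.

Besides the shell and the picture viewer there is one more tool, called after ">>>" by a JSON object that holds its "op" and its "data", one argument or row to a line. drive_tool: Moves the arm, as the interface text tells. Scaled input: -1 to 1 covers 20 cm each way for a shift and 0.12 rad each way for a turn. Its arguments: {"type":"object","properties":{"deltas":{"type":"array"}},"required":["deltas"]}

```bash
mkdir -p pics; ls
python3 - <<'E'
from plant import bot
import cv2
for n in ["scene","side","wrist"]:
    im=bot.read_camera(n); cv2.imwrite(f"pics/{n}0.png",im[:,:,::-1]); print(n,bot.get_calibration(n))
print(bot.state())
E
```

```text
pics
scene {'fovy': 47.33700094245619, 'cx': 280.930740550301, 'cy': 218.2044925036678, 'origin': array([ 1.19109869, -0.50024889,  0.63108721]), 'attitude': array([0.42224139, 0.20879676, 0.40160797, 0.78538344])}
side {'fovy': 55.599193344627245, 'cx': 279.3946890021625, 'cy': 210.49288865385685, 'origin': array([0.15123741, 0.43462631, 0.66042605]), 'attitude': array([-0.11777305,  0.34224935,  0.8755894 , -0.31990324])}
wrist {'fovy': 65.70646984690485, 'cx': 275.1748692035486, 'cy': 204.18119573425284, 'origin': array([ 0.2934044 , -0.66773552,  0.38389539]), 'attitude': array([-0.11233593,  0.08224482, -0.58432443,  0.79948821])}
{'time': 0.15, 'joints': array([ 1.18530813,  0.59995459, -0.0025349 ,  1.59996016,  0.00181705,
        0.94289288, -0.07983122]), 'joint_velocities': array([ 0.00056879, -0.00153142, -0.00040016, -0.00196249,  0.00082605,
       -0.00022669,  0.00114392]), 'effort': array([ 2.73970014e-03, -7.65588570e+01,  1.49879325e+00, -2.52567118e+01,
       -5.23614907e-02,  1.48288562e-02,  1.14271595e-04]), 'tcp_pos': array([ 0.2201827 , -0.69032314,  0.18744392]), 'tool_rot': array([ 9.88102386e-01,  1.53796315e-01, -1.59200107e-04, -5.85402504e-04]), 'force': array([ 1.39210476, -0.22449204,  0.04388665]), 'moment': array([-0.02570513,  0.00747308,  0.03885851]), 'gripper_force': 0.0, 'finger_gap': 0.0928845464107884}
```

View pics/scene0.png

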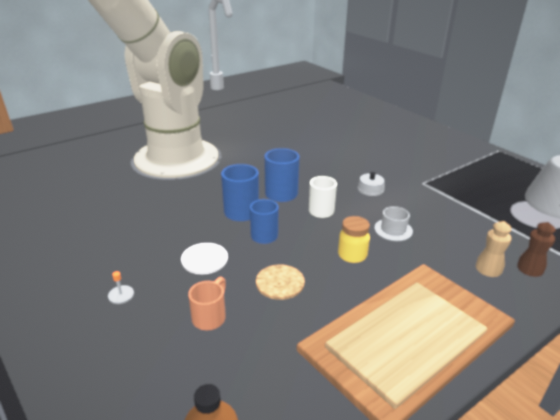

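View pics/side0.png

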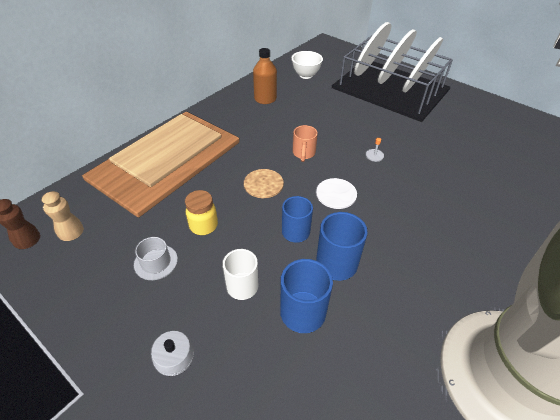

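View pics/wrist0.png

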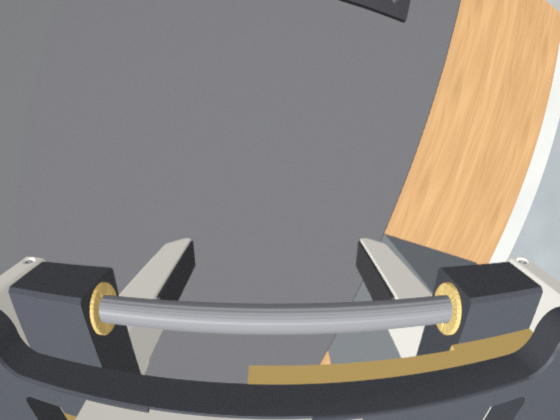

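The pictures show three blue cups, in scene pixels: (240,192) large, (282,175) large and (264,221) small. The side view has the small one at (297,219). The small one fits "smallest". The other scene pixels are:

| Object | Scene pixel |
|---|---|
| Filter | (394,222) |
| Lid | (372,184) |
| Press | (120,290) |
| Jug | (208,303) |
| Cork coaster | (280,281) |
| Marble coaster | (205,258) |
| White tumbler | (323,197) |
| Jar | (354,240) |

The wrist view shows only counter and fingers.

To locate each upright round object, I'll take the bisecting azimuth of its silhouette in both views.

```bash
cat > h.py <<'E'
import numpy as np, cv2
from scipy.spatial.transform import Rotation as R
def rays(cal,px,fish=False):
    f=210/np.tan(np.radians(cal['fovy'])/2); p=np.atleast_2d(px).astype(float)
    u=(p[:,0]-cal['cx'])/f; v=(p[:,1]-cal['cy'])/f
    if fish:
        r=np.hypot(u,v)+1e-12; d=np.c_[np.sin(r)*u/r,-np.sin(r)*v/r,-np.cos(r)]
    else: d=np.c_[u,-v,-np.ones(len(u))]
    return R.from_quat(cal['attitude']).apply(d)
def onplane(cal,px,z,fish=False):
    d=rays(cal,px,fish); o=cal['origin']; return (o+d*((z-o[2])/d[:,2])[:,None])[:,:2]
def proj(cal,P,fish=False):
    f=210/np.tan(np.radians(cal['fovy'])/2)
    c=R.from_quat(cal['attitude']).inv().apply(np.atleast_2d(P)-cal['origin']); x,y,z=c[:,0],-c[:,1],-c[:,2]
    if fish:
        r=np.hypot(x,y)+1e-12; k=np.arctan2(r,z)/r; x,y=x*k,y*k
    else: x,y=x/z,y/z
    return np.c_[x*f+cal['cx'],y*f+cal['cy']]
def blob(mask,seed):
    n,l,s,_=cv2.connectedComponentsWithStats(mask.astype(np.uint8))
    ys,xs=np.nonzero(l); i=np.argmin((xs-seed[0])**2+(ys-seed[1])**2); k=l[ys[i],xs[i]]
    return (l==k).astype(np.uint8), s[k]
def az(cal,m):
    c=max(cv2.findContours(m,cv2.RETR_EXTERNAL,cv2.CHAIN_APPROX_NONE)[0],key=len)[:,0]
    d=rays(cal,c); a=np.unwrap(np.arctan2(d[:,1],d[:,0])); return a.min(),a.max()
def cross(c1,a1,c2,a2):
    A=np.c_[[np.cos(a1),np.sin(a1)],[-np.cos(a2),-np.sin(a2)]]
    t=np.linalg.solve(A,(c2['origin']-c1['origin'])[:2]); return c1['origin'][:2]+t[0]*A[:,0]
E
cat > m1.py <<'E'
from plant import bot
from h import *
C={n:bot.get_calibration(n) for n in("scene","side")}
I={n:cv2.imread(f"pics/{n}0.png") for n in C}
def masks(im):
    h,s,v=[x.astype(int) for x in cv2.split(cv2.cvtColor(im,cv2.COLOR_BGR2HSV))]
    bg=np.median(im.reshape(-1,3),0)
    return dict(blue=(h>100)&(h<125)&(s>130), warm=(s>100)&(h<40)&(v>90), grey=(s<60)&(v>95), yel=(((h>20)&(h<32)&(s>150)&(v>120))))
S=dict(tumbler=("blue",(264,221),(297,219)),big1=("blue",(240,192),(341,245)),big2=("blue",(282,175),(304,296)),phin=("grey",(394,229),(152,270)),lid=("grey",(372,187),(172,360)),
 press=("grey",(120,294),(375,156)),jug=("warm",(208,308),(304,143)),cork=("warm",(280,281),(264,183)),marble=("grey",(205,258),(336,193)),white=("grey",(323,197),(241,275)),jar=("yel",(354,245),(202,218)),knob=("warm",(117,278),(378,142)))
M={n:masks(I[n]) for n in C}
for k,(c,a,b) in S.items():
    r=[]
    for n,s in(("scene",a),("side",b)):
        m,st=blob(M[n][c],s); lo,hi=az(C[n],m); r.append((lo,hi,st))
    p=cross(C["scene"],(r[0][0]+r[0][1])/2,C["side"],(r[1][0]+r[1][1])/2)
    w=[2*1e3*np.hypot(*(p-C[n]["origin"][:2]))*np.sin((x[1]-x[0])/2) for n,x in zip(C,r)]
    print(k,p.round(4),"dia",np.round(w,1),r[0][2],r[1][2],"rad",np.hypot(*p).round(3))
E
python3 m1.py; python3 -c "
import cv2
a=cv2.imread('pics/scene0.png')[140:260,200:420];cv2.imwrite('pics/crop.png',cv2.resize(a,None,fx=3.5,fy=3.5,interpolation=2))"
```

```text
tumbler [ 0.4781 -0.0262] dia [150.9  62.7] [ 222  150   76   93 4045] [ 282  196   31   46 1212] rad 0.479
big1 [0.3671 0.0476] dia [174.3 141.4] [ 222  150   76   93 4045] [ 281  212   86  121 5761] rad 0.37
big2 [0.3671 0.0476] dia [174.3 141.4] [ 222  150   76   93 4045] [ 281  212   86  121 5761] rad 0.37
phin [-0.4756  0.6964] dia [2653.1  113.8] [     0      0    560    420 191849] [ 133  236   45   45 1514] rad 0.843
lid [-0.3285  0.5908] dia [2418.9  106.4] [     0      0    560    420 191849] [ 150  330   44   46 1444] rad 0.676
press [0.2609 0.1676] dia [1480.7   16.5] [     0      0    560    420 191849] [365 145  19  17 216] rad 0.31
jug [ 0.6152 -0.2318] dia [62.5 58.2] [ 189  278   36   52 1502] [293 125  24  37 719] rad 0.657
cork [ 0.867  -0.3491] dia [ 35.2 139.8] [ 189  278   36   52 1502] [244 169  39  29 754] rad 0.935
marble [0.3117 0.1311] dia [1399.7   49.7] [     0      0    560    420 191849] [ 315  178   43   31 1052] rad 0.338
white [ 1.3317 -0.6012] dia [223.8 242. ] [     0      0    560    420 191849] [ 222  248   37   52 1602] rad 1.461Traceback (most recent call last):
  File "m1.py", line 15, in <module>
    m,st=blob(M[n][c],s); lo,hi=az(C[n],m); r.append((lo,hi,st))
         ~~~~^^^^^^^^^^^
  File "h.py", line 21, in blob
    ys,xs=np.nonzero(l); i=np.argmin((xs-seed[0])**2+(ys-seed[1])**2); k=l[ys[i],xs[i]]
                           ~~~~~~~~~^^^^^^^^^^^^^^^^^^^^^^^^^^^^^^^^^
    return _wrapfunc(a, 'argmin', axis=axis, out=out, **kwds)
    return bound(*args, **kwds)
ValueError: attempt to get argmin of an empty sequence
```

View pics/crop.png

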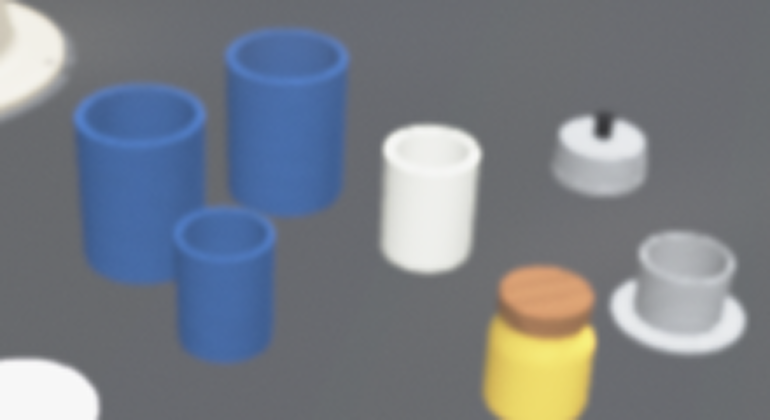

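The enlarged crop confirms it: the small cup at scene (264,221) is clearly smaller than the two behind it. I need tighter masks, and one-sided tangents where blobs merge.

```bash
cat > m1.py <<'E'
from plant import bot
from h import *
C={n:bot.get_calibration(n) for n in("scene","side")}
I={n:cv2.imread(f"pics/{n}0.png") for n in C}
def pick(im,s,c,box):
    h,sa,v=[x.astype(int) for x in cv2.split(cv2.cvtColor(im,cv2.COLOR_BGR2HSV))]
    x0,y0,x1,y1=box; loc=im[y0:y1,x0:x1].astype(int)
    bg=np.median(np.r_[loc[0],loc[-1]],0)
    d=np.abs(im.astype(int)-bg).max(2)
    m={"any":d>28,"blue":(h>100)&(h<125)&(sa>130),"warm":(sa>90)&(h<40)&(v>80)}[c]
    k=np.zeros(m.shape,bool);k[y0:y1,x0:x1]=1
    return blob(m&k,s)
B=lambda s,w,h=None:(s[0]-w,s[1]-(h or w),s[0]+w,s[1]+(h or w))
S=dict(tumbler=("blue",(264,225),(250,218,290,245),(297,219),(280,190,314,242)),
 phin=("any",(394,228),(368,203,420,245),(155,268),(128,232,182,285)),lid=("any",(372,187),(353,168,392,200),(172,360),(146,326,200,380)),
 press=("any",(120,294),(100,285,142,308),(375,156),(360,147,390,166)),jug=("warm",(205,305),(180,275,235,335),(304,143),(285,120,325,162)),
 cork=("warm",(280,281),(250,258,312,305),(264,183),(240,165,290,202)),marble=("any",(205,258),(174,240,236,278),(336,193),(312,176,360,210)),
 white=("any",(323,197),(304,174,341,220),(241,275),(218,246,262,302)),jar=("any",(354,240),(335,213,374,266),(202,213),(182,188,222,238)))
for k,(c,a,ba,b,bb) in S.items():
    r=[]
    for n,s,bx in(("scene",a,ba),("side",b,bb)):
        m,st=pick(I[n],s,c,bx); lo,hi=az(C[n],m); r.append((lo,hi,st))
    p=cross(C["scene"],(r[0][0]+r[0][1])/2,C["side"],(r[1][0]+r[1][1])/2)
    w=[2*1e3*np.hypot(*(p-C[n]["origin"][:2]))*np.sin((x[1]-x[0])/2) for n,x in zip(C,r)]
    print(k,p.round(4),"dia",np.round(w,1),r[0][2],r[1][2],"rad",np.hypot(*p).round(3))
print(cv2.split(I["scene"][235:243,110:125])[0][:0])
# press knob
q=[]
for n in C:
    h,s,v=cv2.split(cv2.cvtColor(I[n],cv2.COLOR_BGR2HSV)); sd={"scene":(117,278),"side":(378,141)}[n]
    k=np.zeros(h.shape,bool);k[sd[1]-9:sd[1]+9,sd[0]-9:sd[0]+9]=1
    m,st=blob((s>120)&(h<20)&k,sd); lo,hi=az(C[n],m); q.append((lo+hi)/2); print(st,(hi-lo))
print("knob",cross(C["scene"],q[0],C["side"],q[1]))
E
python3 m1.py
```

```text
tumbler [ 0.4678 -0.0118] dia [57.1 60.7] [250 218  27  25 574] [ 282  196   31   46 1212] rad 0.468
phin [0.6283 0.2345] dia [87.1 85. ] [ 374  206   40   36 1060] [ 133  237   45   44 1369] rad 0.671
lid [0.4588 0.3353] dia [67.7 65.2] [358 172  27  24 515] [ 151  331   42   45 1447] rad 0.568
press [ 0.4691 -0.3411] dia [49.4 45.3] [107 285  28  19 419] [366 147  18  15 198] rad 0.58
jug [ 0.615  -0.2316] dia [63.  59.4] [ 189  277   36   53 1569] [293 125  24  37 728] rad 0.657
cork [ 0.5501 -0.002 ] dia [ 4.5 78.1] [287 281   3   3   6] [244 169  39  29 904] rad 0.55
marble [ 0.4645 -0.1593] dia [100.  95.] [ 180  242   49   33 1291] [ 316  178   42   31 1022] rad 0.491
white [0.5087 0.1204] dia [62.  72.2] [ 308  175   30   44 1108] [ 222  248   36   52 1556] rad 0.523
jar [0.6362 0.1022] dia [64.7 63.3] [ 338  215   33   49 1323] [ 185  190   33   46 1191] rad 0.644
[]
[112 271   9  10  68] 0.017749494046233494
[375 138   7   7  35] 0.014943288916414943
knob [ 0.4686443  -0.34145881]
```

```bash
cat > m2.py <<'E'
from m1 import *
print("----")
S=dict(cork=("any",(280,281),(250,260,312,303),(264,183),(240,166,290,202)),big1=("blue",(235,192),(215,160,249,222),(345,245),(331,208,372,282)),big2=("blue",(290,175),(262,145,305,203),(304,296),(276,258,331,334)))
for k,(c,a,ba,b,bb) in S.items():
    R_={"cork":.0475}.get(k,.041)
    o=[]
    for n,s,bx in(("scene",a,ba),("side",b,bb)):
        m,st=pick(I[n],s,c,bx); o.append((*az(C[n],m),st))
    p=cross(C["scene"],sum(o[0][:2])/2,C["side"],sum(o[1][:2])/2)
    print(k,p.round(4),[round(2e3*np.hypot(*(p-C[n]["origin"][:2]))*np.sin((x[1]-x[0])/2),1) for n,x in zip(C,o)],o[0][2],o[1][2])
# tumbler: scene right edge only (low azimuth or high), radius 31
m,st=pick(I["scene"],(264,225),"blue",(259,195,290,245)); lo,hi=az(C["scene"],m)
m,st2=pick(I["side"],(297,219),"blue",(280,190,314,242)); s=sum(az(C["side"],m))/2
p=np.array([.47,-.012])
for _ in range(5):
    D=np.hypot(*(p-C["scene"]["origin"][:2]))
    pl=[cross(C["scene"],e,C["side"],s) for e in(lo+np.arcsin(.031/D),hi-np.arcsin(.031/D))]
    # right edge in picture = smaller azimuth
    p=pl[0]
print("tumbler",p,pl[1],st,st2)
E
python3 m2.py | sed -n '/----/,$p'
```

```text
----
cork [ 0.6135 -0.0715] [np.float64(99.0), np.float64(94.9)] [ 255  264   51   36 1460] [243 169  41  30 952]
big1 [ 0.3483 -0.0071] [np.float64(60.3), np.float64(68.6)] [ 222  166   27   54 1304] [ 331  212   36   70 2014]
big2 [0.3444 0.1215] [np.float64(87.3), np.float64(85.3)] [ 262  150   36   53 1440] [ 281  258   50   75 3262]
tumbler [0.41872096 0.05751096] [0.43542903 0.03395486] [259 195  31  48 850] [ 282  196   31   46 1212]
```

```bash
sed -i 's/(259,195,290,245)/(260,203,290,245)/' m2.py; python3 m2.py | tail -1
```

```text
tumbler [ 0.46899453 -0.01336792] [0.42617756 0.04699818] [260 203  18  40 651] [ 282  196   31   46 1212]
```

>>> {"op": "drive_tool", "data": {
  "deltas": [
    {"hand": 1, "slide": [0.172, -0.106, -0.02], "yaw": 0},
    {"hand": 1, "slide": [0.172, -0.106, -0.02], "yaw": 0},
    {"hand": 1, "slide": [0.172, -0.106, -0.02], "yaw": 0},
    {"hand": 1, "slide": [0.172, -0.106, -0.02], "yaw": 0},
    {"hand": 1, "slide": [0.172, -0.106, -0.02], "yaw": 0}
  ]
}}

```text
time: 0.57
tcp_pos: [0.3528, -0.5358, 0.2081]
tool_rot: [0.988, 0.154, -0.0, -0.0]
force: [0.2, -0.7, 0.0]
finger_gap: 0.093
gripper_force: 0.0
```

>>> {"op": "drive_tool", "data": {
  "deltas": [
    {"hand": 1, "slide": [0.172, -0.106, -0.02], "yaw": 0},
    {"hand": 1, "slide": [0.172, -0.106, -0.02], "yaw": 0},
    {"hand": 1, "slide": [0.172, -0.106, -0.02], "yaw": 0},
    {"hand": 1, "slide": [0.172, -0.106, -0.02], "yaw": 0},
    {"hand": 1, "slide": [0.172, -0.106, -0.02], "yaw": 0}
  ]
}}

```text
time: 0.98
tcp_pos: [0.4845, -0.3825, 0.2282]
tool_rot: [0.988, 0.154, -0.0, -0.0]
force: [0.2, -1.1, -0.6]
finger_gap: 0.0929
gripper_force: 0.0
```

>>> {"op": "drive_tool", "data": {
  "deltas": [
    {"hand": 1, "slide": [0.172, -0.106, -0.02], "yaw": 0},
    {"hand": 1, "slide": [0.172, -0.106, -0.02], "yaw": 0},
    {"hand": 1, "slide": [0, 0, 0], "yaw": 1},
    {"hand": 1, "slide": [0, 0, 0], "yaw": 1},
    {"hand": 1, "slide": [0, 0, 0], "yaw": 1}
  ]
}}

```text
time: 1.4
tcp_pos: [0.5368, -0.3219, 0.2359]
tool_rot: [1.0, -0.028, -0.0, -0.0]
force: [-0.1, -1.0, 0.6]
finger_gap: 0.0931
gripper_force: 0.0
```

>>> {"op": "drive_tool", "data": {
  "deltas": [
    {"hand": 1, "slide": [0, 0, 0], "yaw": 1},
    {"hand": 1, "slide": [0, 0, 0], "yaw": 1},
    {"hand": 1, "slide": [0, 0, 0], "yaw": 1},
    {"hand": 1, "slide": [0, 0, 0], "yaw": 1},
    {"hand": 1, "slide": [0, 0, 0], "yaw": 1}
  ]
}}

```text
time: 1.82
tcp_pos: [0.5361, -0.3227, 0.2359]
tool_rot: [0.947, -0.323, -0.0, -0.0]
force: [-0.6, -0.3, -0.6]
finger_gap: 0.0928
gripper_force: 0.0
```

>>> {"op": "drive_tool", "data": {
  "deltas": [
    {"hand": 1, "slide": [0, 0, 0], "yaw": 1},
    {"hand": 1, "slide": [0, 0, 0], "yaw": 1},
    {"hand": 1, "slide": [0, 0, 0], "yaw": 0.5},
    {"hand": 1, "slide": [0, 0, 0], "yaw": 0},
    {"hand": 1, "slide": [0, 0, 0], "yaw": 0}
  ]
}}

```text
time: 2.23
tcp_pos: [0.5363, -0.3227, 0.2359]
tool_rot: [0.89, -0.457, -0.0, 0.0]
force: [0.1, 0.2, -0.1]
finger_gap: 0.0927
gripper_force: 0.0
```

Run:
```python
from plant import bot
import cv2,numpy as np
from h import *
c=bot.get_calibration("wrist"); im=bot.read_camera("wrist"); cv2.imwrite("pics/w1.png",im[:,:,::-1]); np.save("w1.npy",c,allow_pickle=True)
s=bot.state(); print(s["time"],s["tcp_pos"],R.from_quat(s["tool_rot"]).as_matrix().round(4),s["joints"].round(2)); print(c["origin"],R.from_quat(c["attitude"]).apply([0,0,-1]),proj(c,[.615,-.232,.06],True))
```

```text
2.2833 [ 0.53627578 -0.32269255  0.23596175] [[ 5.829e-01 -8.125e-01 -3.000e-04]
 [-8.125e-01 -5.829e-01  1.000e-04]
 [-3.000e-04  2.000e-04 -1.000e+00]] [ 0.25  0.44  0.29  1.8  -0.15  0.93 -1.91]
[ 0.581069   -0.38558406  0.43231474] [-0.1605342   0.22389642 -0.96130077] [[179.61362117 202.89929265]]
```

View pics/w1.png

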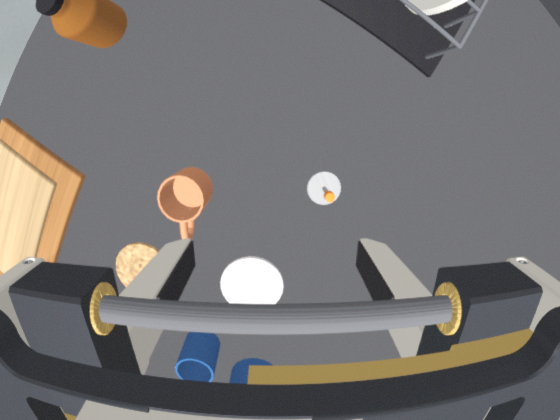

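The wrist view shows the jug rim near (185,197) with its handle pointing down-image to (187,235). The press is at (324,188), the marble coaster at (252,284) and the cork at (137,264).

Run:
```python
from h import *
c=np.load("w1.npy",allow_pickle=True).item(); im=cv2.imread("pics/w1.png")
h,s,v=[x.astype(int) for x in cv2.split(cv2.cvtColor(im,cv2.COLOR_BGR2HSV))]
k=np.zeros(h.shape,bool);k[160:245,150:222]=1
m,st=blob((s>90)&(h<25)&(v>70)&k,(185,190)); print(st)
ct=max(cv2.findContours(m,0,1)[0],key=len)[:,0]
for z in(.05,.062):
    P=onplane(c,ct,z,True); body=P[ct[:,1]<215]; cc,r=cv2.minEnclosingCircle(body.astype(np.float32)); print(z,cc,r)
hp=onplane(c,[[187,236]],.035,True); print("tip",hp, onplane(c,[[187,225]],.035,True))
k[:]=0;k[165:212,300:348]=1; m,_=blob((v>120)&k,(320,190)); e=cv2.minEnclosingCircle(cv2.findNonZero(m)); 
M=cv2.findNonZero(m)[:,0]; print("disc",cv2.minEnclosingCircle(onplane(c,M,.003,True).astype(np.float32)))
k[:]=0;k[250:312,212:292]=1; m,_=blob((v>150)&k,(250,280)); M=cv2.findNonZero(m)[:,0]; M=M[M[:,1]<300];print("marble",cv2.minEnclosingCircle(onplane(c,M,.008,True).astype(np.float32)))
m,_=blob((h<20)&(s>150)&(v>100)&(np.abs(np.arange(560)[None]-328)<15),(328,197)); M=cv2.findNonZero(m)[:,0]; print("knob",M.mean(0),onplane(c,[M.mean(0)],.05,True))
```

```text
[ 157  167   55   71 2441]
0.05 (0.6156979203224182, -0.24058379232883453) 0.03922194615006447
0.062 (0.6146110892295837, -0.2451350837945938) 0.03799394145607948
tip [[ 0.58524224 -0.18768171]] [[ 0.59325599 -0.20132334]]
disc ((0.46784454584121704, -0.3427301347255707), 0.04684259742498398)
marble ((0.4660334587097168, -0.16341489553451538), 0.04912232980132103)
knob [327.45833333 193.54166667] [[ 0.47315287 -0.34477096]]
```

>>> {"op": "drive_tool", "data": {
  "deltas": [
    {"hand": 1, "slide": [-0.046, -0.195, 0], "yaw": 0},
    {"hand": 1, "slide": [-0.046, -0.195, 0], "yaw": 0},
    {"hand": 1, "slide": [-0.047, -0.194, 0], "yaw": 0},
    {"hand": 1, "slide": [0, 0, 0.15], "yaw": 0},
    {"hand": 1, "slide": [0, 0, 0.15], "yaw": 0}
  ]
}}

```text
time: 2.7
tcp_pos: [0.6184, -0.2296, 0.1765]
tool_rot: [0.891, -0.455, 0.002, -0.001]
force: [-0.1, -0.4, -1.8]
finger_gap: 0.0932
gripper_force: 0.0
```

>>> {"op": "drive_tool", "data": {
  "deltas": [
    {"hand": 1, "slide": [0, 0, 0.15], "yaw": 0},
    {"hand": 1, "slide": [0, 0, 0.15], "yaw": 0},
    {"hand": 1, "slide": [0, 0, 0], "yaw": 0},
    {"hand": 1, "slide": [0, 0, 0], "yaw": 0}
  ]
}}

```text
time: 3.03
tcp_pos: [0.6143, -0.2323, 0.1152]
tool_rot: [0.889, -0.457, -0.002, 0.0]
force: [-0.3, -0.7, 1.2]
finger_gap: 0.0934
gripper_force: 0.0
```

Run:
```python
from plant import bot
import cv2,numpy as np
for n in("wrist","side"):
    im=bot.read_camera(n); cv2.imwrite(f"pics/{n}2.png",im[:,:,::-1])
print(bot.state()["tcp_pos"])
a=cv2.imread("pics/wrist2.png");b=cv2.imread("pics/side2.png")[80:290,180:460]
cv2.imwrite("pics/v2.png",np.hstack([cv2.resize(a,(400,300)),cv2.resize(b,(400,300))]))
```

```text
[ 0.61609672 -0.23313592  0.11777231]
```

View pics/v2.png

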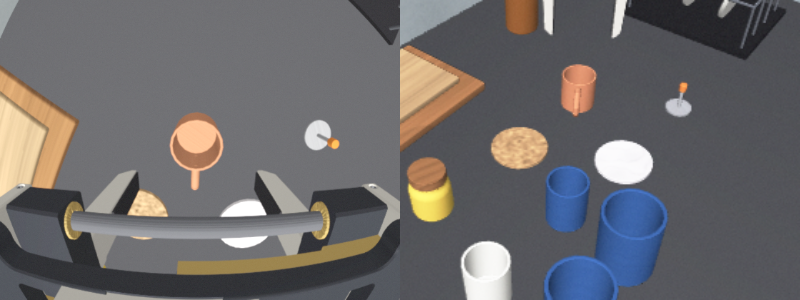

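Jug centred between the fingertips (wrist mask rim about (276,200)), handle pointing back toward -x. Descend and grip.

>>> {"op": "drive_tool", "data": {
  "deltas": [
    {"hand": 1, "slide": [0, 0, 0.15], "yaw": 0},
    {"hand": 1, "slide": [0, 0, 0.15], "yaw": 0},
    {"hand": 1, "slide": [0, 0, 0.15], "yaw": 0},
    {"hand": 1, "slide": [0, 0, 0], "yaw": 0},
    {"hand": 1, "slide": [0, 0, 0], "yaw": 0}
  ]
}}

```text
time: 3.55
tcp_pos: [0.6155, -0.2327, 0.027]
tool_rot: [0.889, -0.458, -0.0, 0.0]
force: [0.1, 0.2, 0.2]
finger_gap: 0.0927
gripper_force: 0.0
```

>>> {"op": "drive_tool", "data": {
  "deltas": [
    {"hand": 0, "slide": [0, 0, 0], "yaw": 0},
    {"hand": 0, "slide": [0, 0, 0], "yaw": 0},
    {"hand": 0, "slide": [0, 0, 0], "yaw": 0},
    {"hand": 0, "slide": [0, 0, 0], "yaw": 0},
    {"hand": 0, "slide": [0, 0, 0], "yaw": 0}
  ]
}}

```text
time: 3.97
tcp_pos: [0.6158, -0.2325, 0.0272]
tool_rot: [0.889, -0.458, 0.001, -0.0]
force: [0.9, -0.1, 0.8]
finger_gap: 0.064
gripper_force: 0.0
```

>>> {"op": "drive_tool", "data": {
  "deltas": [
    {"hand": 0, "slide": [0, 0, 0], "yaw": 0},
    {"hand": 0, "slide": [0, 0, 0], "yaw": 0},
    {"hand": 0, "slide": [0, 0, 0], "yaw": 0},
    {"hand": 0, "slide": [0, 0, 0], "yaw": 0},
    {"hand": 0, "slide": [0, 0, 0], "yaw": 0}
  ]
}}

```text
time: 4.38
tcp_pos: [0.6154, -0.2326, 0.0266]
tool_rot: [0.889, -0.458, 0.0, -0.0]
force: [-1.7, 0.1, 6.9]
finger_gap: 0.0584
gripper_force: 30.0
```

>>> {"op": "drive_tool", "data": {
  "deltas": [
    {"hand": 0, "slide": [0, 0, -0.1], "yaw": 0},
    {"hand": 0, "slide": [0, 0, -0.1], "yaw": 0},
    {"hand": 0, "slide": [0, 0, -0.1], "yaw": 0},
    {"hand": 0, "slide": [-0.1, 0.054, 0], "yaw": 0},
    {"hand": 0, "slide": [-0.1, 0.055, 0], "yaw": 0}
  ]
}}

```text
time: 4.8
tcp_pos: [0.5751, -0.2129, 0.087]
tool_rot: [0.889, -0.458, 0.001, -0.0]
force: [-0.5, -0.0, -3.1]
finger_gap: 0.0578
gripper_force: 30.0
```

>>> {"op": "drive_tool", "data": {
  "deltas": [
    {"hand": 0, "slide": [-0.146, 0.081, 0], "yaw": 0},
    {"hand": 0, "slide": [-0.146, 0.081, 0], "yaw": 0},
    {"hand": 0, "slide": [-0.146, 0.081, 0], "yaw": 0},
    {"hand": 0, "slide": [-0.091, 0.052, 0], "yaw": 0},
    {"hand": 0, "slide": [0, 0, 0], "yaw": 0}
  ]
}}

```text
time: 5.22
tcp_pos: [0.4594, -0.1585, 0.0859]
tool_rot: [0.889, -0.458, -0.003, 0.0]
force: [-0.6, -0.0, -2.2]
finger_gap: 0.0578
gripper_force: 30.0
```

>>> {"op": "drive_tool", "data": {
  "deltas": [
    {"hand": 0, "slide": [0, 0, 0], "yaw": 0},
    {"hand": 0, "slide": [0, 0, 0.1], "yaw": 0},
    {"hand": 0, "slide": [0, 0, 0.1], "yaw": 0},
    {"hand": 0, "slide": [0, 0, 0.03], "yaw": 0},
    {"hand": 0, "slide": [0, 0, 0], "yaw": 0}
  ]
}}

```text
time: 5.63
tcp_pos: [0.4648, -0.1609, 0.0387]
tool_rot: [0.889, -0.458, -0.001, 0.0]
force: [-0.3, 0.3, -0.9]
finger_gap: 0.0579
gripper_force: 30.0
```

>>> {"op": "drive_tool", "data": {
  "deltas": [
    {"hand": 0, "slide": [0, 0, 0.01], "yaw": 0},
    {"hand": 0, "slide": [0, 0, 0.01], "yaw": 0},
    {"hand": 0, "slide": [0, 0, 0], "yaw": 0},
    {"hand": 0, "slide": [0, 0, 0], "yaw": 0}
  ]
}}

```text
time: 5.97
tcp_pos: [0.4652, -0.1608, 0.0366]
tool_rot: [0.889, -0.458, 0.0, -0.0]
force: [0.3, -0.1, -2.1]
finger_gap: 0.0577
gripper_force: 30.0
```

>>> {"op": "drive_tool", "data": {
  "deltas": [
    {"hand": 1, "slide": [0, 0, 0], "yaw": 0},
    {"hand": 1, "slide": [0, 0, 0], "yaw": 0},
    {"hand": 1, "slide": [0, 0, 0], "yaw": 0},
    {"hand": 1, "slide": [0, 0, 0], "yaw": 0},
    {"hand": 1, "slide": [0, 0, 0], "yaw": 0}
  ]
}}

```text
time: 6.38
tcp_pos: [0.4648, -0.1607, 0.0362]
tool_rot: [0.889, -0.458, 0.0, -0.0]
force: [0.0, 0.1, -0.3]
finger_gap: 0.0865
gripper_force: 0.0
```

>>> {"op": "drive_tool", "data": {
  "deltas": [
    {"hand": 1, "slide": [0, 0, -0.1], "yaw": 0},
    {"hand": 1, "slide": [0, 0, -0.2], "yaw": 0},
    {"hand": 1, "slide": [0, 0, -0.2], "yaw": 0},
    {"hand": 1, "slide": [0, 0, -0.2], "yaw": 0},
    {"hand": 1, "slide": [0, 0, -0.2], "yaw": 0}
  ]
}}

```text
time: 6.8
tcp_pos: [0.4641, -0.1607, 0.218]
tool_rot: [0.889, -0.458, -0.0, 0.0]
force: [1.7, 0.3, 0.8]
finger_gap: 0.0929
gripper_force: 0.0
```

>>> {"op": "drive_tool", "data": {
  "deltas": [
    {"hand": 1, "slide": [0, 0, -0.2], "yaw": 0},
    {"hand": 1, "slide": [0, 0, 0], "yaw": 0},
    {"hand": 1, "slide": [0, 0, 0], "yaw": 0}
  ]
}}

```text
time: 7.05
tcp_pos: [0.4659, -0.1608, 0.2583]
tool_rot: [0.889, -0.458, 0.002, -0.001]
force: [-0.6, -0.4, -1.8]
finger_gap: 0.0931
gripper_force: 0.0
```

Run:
```python
from plant import bot
import cv2,numpy as np
np.save("w3.npy",bot.get_calibration("wrist"),allow_pickle=True)
for n in("wrist","side"):
    im=bot.read_camera(n); cv2.imwrite(f"pics/{n}3.png",im[:,:,::-1])
s=bot.state();print(s["tcp_pos"],s["joints"].round(2))
a=cv2.imread("pics/wrist3.png");b=cv2.imread("pics/side3.png")[80:290,180:460]
cv2.imwrite("pics/v3.png",np.hstack([cv2.resize(a,(400,300)),cv2.resize(b,(400,300))]))
```

```text
[ 0.46422803 -0.16027639  0.25558459] [-0.05  0.24  0.33  2.06 -0.1   0.86 -2.18]
```

View pics/v3.png

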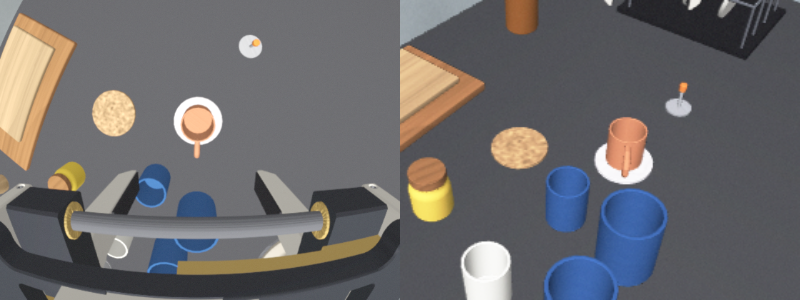

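Jug stands upright in the middle of the marble coaster (side crop (627,145)). Now check the clearance to the large cup beside the small tumbler.

```bash
cat > m3.py <<'E'
from m1 import *
print("----")
m,s1=pick(I["scene"],(235,185),"blue",(215,160,262,203)); a=az(C["scene"],m)
m,s2=pick(I["side"],(345,240),"blue",(315,205,372,258)); b=az(C["side"],m)
p=cross(C["scene"],sum(a)/2,C["side"],sum(b)/2); print("big1",p,s1,s2,[2*np.hypot(*(p-C[n]["origin"][:2]))*np.sin((x[1]-x[0])/2) for n,x in zip(C,(a,b))])
c=np.load("w3.npy",allow_pickle=True).item(); im=cv2.imread("pics/wrist3.png")
h,s,v=[x.astype(int) for x in cv2.split(cv2.cvtColor(im,cv2.COLOR_BGR2HSV))]
k=np.zeros(h.shape,bool);k[115:200,120:200]=1
m,st=blob((s>60)&(v>120)&k,(160,160)); m=cv2.morphologyEx(m,cv2.MORPH_CLOSE,np.ones((9,9))); P=onplane(c,cv2.findNonZero(m)[:,0],.008,True); print("cork",st,cv2.minEnclosingCircle(P.astype(np.float32)),P.mean(0))
def waz(c,m):
    d=rays(c,cv2.findNonZero(m)[:,0],True); r=np.unwrap(np.sort(np.arctan2(d[:,1],d[:,0]))); return r.min(),r.max()
k[:]=0;k[225:292,185:245]=1
m,st=blob((h>100)&(h<125)&(s>130)&k,(215,260)); w=waz(c,m); print(st,np.degrees(w))
m,_=pick(I["side"],(297,219),"blue",(280,190,314,242)); t=sum(az(C["side"],m))/2
print("tumbler", cross(c,sum(w)/2,C["side"],t))
E
python3 m3.py | sed -n '/----/,$p'
```

```text
----
big1 [0.34968266 0.00872537] [ 222  166   40   37 1228] [ 317  212   50   46 1935] [np.float64(0.08939156556118996), np.float64(0.08203433006509112)]
cork [ 129  126   61   65 3118] ((0.6152187585830688, -0.07713083177804947), 0.048309460282325745) [ 0.61466682 -0.07825854]
[ 190  230   48   60 2114] [ 93.34973175 109.40622155]
tumbler [ 0.46634157 -0.0096276 ]
```

>>> {"op": "drive_tool", "data": {
  "deltas": [
    {"hand": 1, "slide": [-0.15, -0.111, 0], "yaw": 0},
    {"hand": 1, "slide": [-0.15, -0.111, 0], "yaw": 0},
    {"hand": 1, "slide": [-0.15, -0.111, 0], "yaw": 0},
    {"hand": 1, "slide": [-0.148, -0.112, 0], "yaw": 0},
    {"hand": 1, "slide": [0, 0, 0], "yaw": 0}
  ]
}}

```text
time: 7.57
tcp_pos: [0.467, -0.0048, 0.2542]
tool_rot: [0.891, -0.454, -0.002, 0.0]
force: [-0.3, -0.1, 0.2]
finger_gap: 0.0931
gripper_force: 0.0
```

>>> {"op": "drive_tool", "data": {
  "deltas": [
    {"hand": 1, "slide": [0, 0, 0], "yaw": 0},
    {"hand": 1, "slide": [0, 0, 0.175], "yaw": 0},
    {"hand": 1, "slide": [0, 0, 0.175], "yaw": 0},
    {"hand": 1, "slide": [0, 0, 0.175], "yaw": 0},
    {"hand": 1, "slide": [0, 0, 0], "yaw": 0}
  ]
}}

```text
time: 7.98
tcp_pos: [0.4639, -0.0132, 0.1457]
tool_rot: [0.889, -0.459, -0.004, 0.003]
force: [-0.8, 0.4, 0.4]
finger_gap: 0.093
gripper_force: 0.0
```

>>> {"op": "drive_tool", "data": {
  "deltas": [
    {"hand": 1, "slide": [0, 0, 0], "yaw": 0},
    {"hand": 1, "slide": [0, 0, 0], "yaw": 0}
  ]
}}

```text
time: 8.15
tcp_pos: [0.4681, -0.0127, 0.1518]
tool_rot: [0.889, -0.459, -0.0, 0.0]
force: [0.1, 0.5, 1.6]
finger_gap: 0.0928
gripper_force: 0.0
```

Run:
```python
from plant import bot
import cv2,numpy as np
from h import *
c=bot.get_calibration("wrist")
im=bot.read_camera("wrist"); cv2.imwrite(f"pics/wrist4.png",im[:,:,::-1])
s=bot.state();print(s["tcp_pos"],s["joints"].round(2), proj(c,[*s["tcp_pos"][:2],.078],True), proj(c,s["tcp_pos"],True))
```

```text
[ 0.46861165 -0.01236914  0.15242249] [-0.27  0.36  0.23  2.22 -0.14  0.58 -2.46] [[274.10582221 203.93940528]] [[273.77675366 235.53123478]]
```

View pics/wrist4.png

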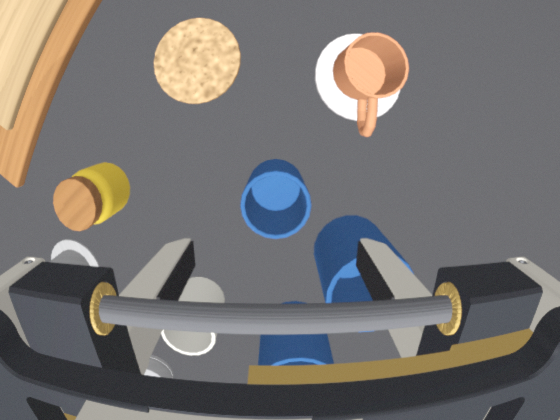

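The blue rim is centred at about (275,203), against (274,204) predicted, so alignment is good. The large cup is close to the right finger, so I'll turn the hand by -0.6 rad to clear it before descending and gripping.

>>> {"op": "drive_tool", "data": {
  "deltas": [
    {"hand": 1, "slide": [0, 0, 0], "yaw": -1},
    {"hand": 1, "slide": [0, 0, 0], "yaw": -1},
    {"hand": 1, "slide": [0, 0, 0], "yaw": -1},
    {"hand": 1, "slide": [0, 0, 0], "yaw": -1},
    {"hand": 1, "slide": [0, 0, 0], "yaw": -1}
  ]
}}

```text
time: 8.62
tcp_pos: [0.469, -0.0119, 0.1532]
tool_rot: [0.985, -0.172, 0.002, -0.0]
force: [0.7, -0.5, 0.1]
finger_gap: 0.0927
gripper_force: 0.0
```

>>> {"op": "drive_tool", "data": {
  "deltas": [
    {"hand": 1, "slide": [0, 0, 0], "yaw": 0},
    {"hand": 1, "slide": [0, 0, 0.15], "yaw": 0},
    {"hand": 1, "slide": [0, 0, 0.15], "yaw": 0},
    {"hand": 1, "slide": [0, 0, 0.15], "yaw": 0},
    {"hand": 1, "slide": [0, 0, 0.085], "yaw": 0}
  ]
}}

```text
time: 9.03
tcp_pos: [0.4682, -0.0119, 0.0432]
tool_rot: [0.984, -0.177, 0.0, 0.0]
force: [-0.8, -0.4, 0.1]
finger_gap: 0.0927
gripper_force: 0.0
```

>>> {"op": "drive_tool", "data": {
  "deltas": [
    {"hand": 0, "slide": [0, 0, 0], "yaw": 0},
    {"hand": 0, "slide": [0, 0, 0], "yaw": 0},
    {"hand": 0, "slide": [0, 0, 0], "yaw": 0},
    {"hand": 0, "slide": [0, 0, 0], "yaw": 0},
    {"hand": 0, "slide": [0, 0, 0], "yaw": 0}
  ]
}}

```text
time: 9.45
tcp_pos: [0.4687, -0.0116, 0.0455]
tool_rot: [0.985, -0.175, 0.001, -0.0]
force: [0.4, 0.3, 0.7]
finger_gap: 0.0643
gripper_force: 0.0
```

>>> {"op": "drive_tool", "data": {
  "deltas": [
    {"hand": 0, "slide": [0, 0, 0], "yaw": 0},
    {"hand": 0, "slide": [0, 0, 0], "yaw": 0},
    {"hand": 0, "slide": [0, 0, 0], "yaw": 0},
    {"hand": 0, "slide": [0, 0, 0], "yaw": 0}
  ]
}}

```text
time: 9.78
tcp_pos: [0.4685, -0.0116, 0.0452]
tool_rot: [0.985, -0.175, 0.001, -0.0]
force: [-0.2, -0.7, 10.8]
finger_gap: 0.0595
gripper_force: 30.0
```

>>> {"op": "drive_tool", "data": {
  "deltas": [
    {"hand": 0, "slide": [0, 0, -0.075], "yaw": 0},
    {"hand": 0, "slide": [0, 0, -0.075], "yaw": 0},
    {"hand": 0, "slide": [0.092, 0.007, 0], "yaw": 0},
    {"hand": 0, "slide": [0.15, 0.01, 0], "yaw": 0},
    {"hand": 0, "slide": [0.15, 0.01, 0], "yaw": 0}
  ]
}}

```text
time: 10.2
tcp_pos: [0.5401, -0.0437, 0.0751]
tool_rot: [0.985, -0.174, 0.0, -0.0]
force: [0.6, 0.5, -2.1]
finger_gap: 0.0593
gripper_force: 30.0
```

>>> {"op": "drive_tool", "data": {
  "deltas": [
    {"hand": 0, "slide": [0.15, 0.01, 0], "yaw": 0},
    {"hand": 0, "slide": [0.15, 0.01, 0], "yaw": 0},
    {"hand": 0, "slide": [0.1, 0, 0], "yaw": 0},
    {"hand": 0, "slide": [0, 0, 0], "yaw": 0},
    {"hand": 0, "slide": [0, 0, 0], "yaw": 0}
  ]
}}

```text
time: 10.62
tcp_pos: [0.6134, -0.0754, 0.0739]
tool_rot: [0.985, -0.175, -0.0, 0.0]
force: [-0.5, 0.1, -2.7]
finger_gap: 0.0591
gripper_force: 30.0
```

>>> {"op": "drive_tool", "data": {
  "deltas": [
    {"hand": 0, "slide": [0, 0, 0.05], "yaw": 0},
    {"hand": 0, "slide": [0, 0, 0.05], "yaw": 0},
    {"hand": 0, "slide": [0, 0, 0.005], "yaw": 0},
    {"hand": 0, "slide": [0, 0, 0], "yaw": 0},
    {"hand": 0, "slide": [0, 0, 0], "yaw": 0}
  ]
}}

```text
time: 11.03
tcp_pos: [0.6127, -0.0746, 0.0528]
tool_rot: [0.985, -0.175, -0.001, 0.0]
force: [-0.2, 0.2, -2.1]
finger_gap: 0.0595
gripper_force: 30.0
```

>>> {"op": "drive_tool", "data": {
  "deltas": [
    {"hand": 0, "slide": [0, 0, 0.005], "yaw": 0},
    {"hand": 0, "slide": [0, 0, 0], "yaw": 0},
    {"hand": 0, "slide": [0, 0, 0], "yaw": 0}
  ]
}}

```text
time: 11.28
tcp_pos: [0.6133, -0.0749, 0.0523]
tool_rot: [0.985, -0.175, 0.0, -0.0]
force: [0.2, -0.1, -2.1]
finger_gap: 0.0597
gripper_force: 30.0
```

>>> {"op": "drive_tool", "data": {
  "deltas": [
    {"hand": 1, "slide": [0, 0, 0], "yaw": 0},
    {"hand": 1, "slide": [0, 0, 0], "yaw": 0},
    {"hand": 1, "slide": [0, 0, 0], "yaw": 0},
    {"hand": 1, "slide": [0, 0, 0], "yaw": 0},
    {"hand": 1, "slide": [0, 0, 0], "yaw": 0}
  ]
}}

```text
time: 11.7
tcp_pos: [0.6134, -0.0749, 0.0522]
tool_rot: [0.985, -0.175, 0.0, -0.0]
force: [0.1, -0.2, 0.3]
finger_gap: 0.0878
gripper_force: 0.0
```

>>> {"op": "drive_tool", "data": {
  "deltas": [
    {"hand": 1, "slide": [0, 0, -0.1], "yaw": 0},
    {"hand": 1, "slide": [0, 0, -0.2], "yaw": 0},
    {"hand": 1, "slide": [0, 0, -0.2], "yaw": 0},
    {"hand": 1, "slide": [0, 0, -0.2], "yaw": 0},
    {"hand": 1, "slide": [0, 0, -0.2], "yaw": 0}
  ]
}}

```text
time: 12.12
tcp_pos: [0.6129, -0.0749, 0.2341]
tool_rot: [0.985, -0.175, -0.0, 0.0]
force: [0.1, 0.2, -0.5]
finger_gap: 0.0931
gripper_force: 0.0
```

>>> {"op": "drive_tool", "data": {
  "deltas": [
    {"hand": 1, "slide": [0, 0, 0], "yaw": 0},
    {"hand": 1, "slide": [0, 0, 0], "yaw": 0}
  ]
}}

```text
time: 12.28
tcp_pos: [0.6146, -0.075, 0.2348]
tool_rot: [0.985, -0.175, 0.003, -0.0]
force: [-0.0, 0.4, -0.5]
finger_gap: 0.0929
gripper_force: 0.0
```

```bash
cat > look.py <<'E'
from plant import bot
import sys,cv2,numpy as np
from h import *
def snap(tag,names=("wrist","side","scene")):
    c=bot.get_calibration("wrist"); np.save(f"cal_{tag}.npy",c,allow_pickle=True)
    for n in names: cv2.imwrite(f"pics/{n}_{tag}.png",bot.read_camera(n)[:,:,::-1])
    s=bot.state(); print(s["time"],s["tcp_pos"].round(4),s["tool_rot"].round(4),s["joints"].round(2)); return c
if __name__=="__main__": snap(sys.argv[1])
E
python3 look.py 5
python3 - <<'E'
import cv2,numpy as np
a=cv2.imread("pics/wrist_5.png");b=cv2.imread("pics/side_5.png")[80:290,150:430]
cv2.imwrite("pics/v5.png",np.hstack([cv2.resize(a,(400,300)),cv2.resize(b,(400,300))]))
E
```

```text
12.4333 [ 0.6125 -0.0748  0.2309] [ 9.846e-01 -1.746e-01 -1.000e-03  1.000e-04] [-0.    0.42  0.05  1.81 -0.02  0.91 -1.87]
```

View pics/v5.png

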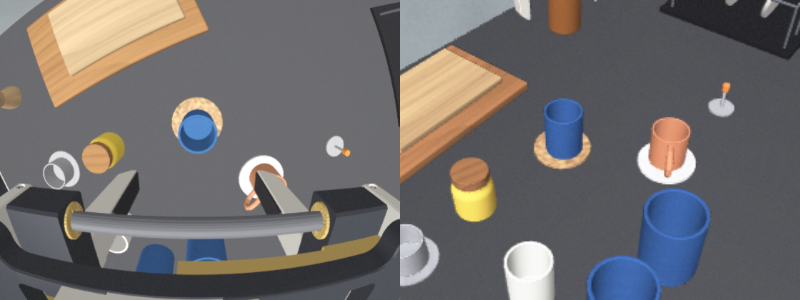

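The blue tumbler stands upright on the cork: wrist half-image (198,131), side crop (563,130). I'll measure its axis from the wrist view as a reference for the filter.

```bash
cat >> h.py <<'E'
def axis_w(c,m,z,r):
    """axis of round thing from wrist mask: azimuth bisector + far edge of rim (height z, radius r)"""
    p=cv2.findNonZero(m)[:,0]; d=rays(c,p,True); a=np.arctan2(d[:,1],d[:,0]); a0=np.angle(np.exp(1j*a).mean()); a=np.angle(np.exp(1j*(a-a0)))+a0
    b=(a.min()+a.max())/2; u=np.array([np.cos(b),np.sin(b)]); P=onplane(c,p,z,True)-c['origin'][:2]
    D=(P@u).max()-r; return c['origin'][:2]+D*u, 2*D*np.sin((a.max()-a.min())/2)
def hsv(im): return [x.astype(int) for x in cv2.split(cv2.cvtColor(im,cv2.COLOR_BGR2HSV))]
def box(s,x0,y0,x1,y1):
    k=np.zeros(s.shape,bool);k[y0:y1,x0:x1]=1;return k
E
python3 - <<'E'
from h import *
c=np.load("cal_5.npy",allow_pickle=True).item(); im=cv2.imread("pics/wrist_5.png"); h,s,v=hsv(im)
m,st=blob((h>100)&(h<125)&(s>130)&box(h,235,130,320,230),(277,183)); print(st,axis_w(c,m,.086,.031))
print(proj(c,[.6133,-.0749,.086],True))
from m1 import C,pick
for n,sd,bx in(("scene",0,0),("side",0,0)): pass
I={n:cv2.imread(f"pics/{n}_5.png") for n in C}; q=[]
for n in C:
    x=int(proj(C[n],[.613,-.075,.05])[0,0]);y=int(proj(C[n],[.613,-.075,.05])[0,1])
    m,st=pick(I[n],(x,y),"blue",(x-32,y-40,x+32,y+40)); print(n,st); q.append(sum(az(C[n],m))/2)
print("fixed cams",cross(C["scene"],q[0],C["side"],q[1]))
# phin cup at fixed cams: rim far edge not needed
E
```

```text
[ 250  154   54   61 2523] (array([ 0.61252444, -0.07633695]), np.float64(0.057626248773563676))
[[275.11524714 186.6372338 ]]
tumbler [ 0.4678 -0.0118] dia [57.1 60.7] [250 218  27  25 574] [ 282  196   31   46 1212] rad 0.468
phin [0.6283 0.2345] dia [87.1 85. ] [ 374  206   40   36 1060] [ 133  237   45   44 1369] rad 0.671
lid [0.4588 0.3353] dia [67.7 65.2] [358 172  27  24 515] [ 151  331   42   45 1447] rad 0.568
press [ 0.4691 -0.3411] dia [49.4 45.3] [107 285  28  19 419] [366 147  18  15 198] rad 0.58
jug [ 0.615  -0.2316] dia [63.  59.4] [ 189  277   36   53 1569] [293 125  24  37 728] rad 0.657
cork [ 0.5501 -0.002 ] dia [ 4.5 78.1] [287 281   3   3   6] [244 169  39  29 904] rad 0.55
marble [ 0.4645 -0.1593] dia [100.  95.] [ 180  242   49   33 1291] [ 316  178   42   31 1022] rad 0.491
white [0.5087 0.1204] dia [62.  72.2] [ 308  175   30   44 1108] [ 222  248   36   52 1556] rad 0.523
jar [0.6362 0.1022] dia [64.7 63.3] [ 338  215   33   49 1323] [ 185  190   33   46 1191] rad 0.644
[]
[112 271   9  10  68] 0.017749494046233494
[375 138   7   7  35] 0.014943288916414943
knob [ 0.4686443  -0.34145881]
scene [ 264  238   31   49 1271]
side [251 149  27  42 997]
fixed cams [ 0.6093681  -0.07166291]
```

>>> {"op": "drive_tool", "data": {
  "deltas": [
    {"hand": 1, "slide": [0, 0, 0], "yaw": -1},
    {"hand": 1, "slide": [0, 0, 0], "yaw": -1},
    {"hand": 1, "slide": [0, 0, 0], "yaw": -0.93},
    {"hand": 1, "slide": [0, 0, 0], "yaw": 0},
    {"hand": 1, "slide": [0.015, -0.195, 0], "yaw": 0}
  ]
}}

```text
time: 12.85
tcp_pos: [0.6151, -0.0445, 0.2306]
tool_rot: [1.0, -0.007, -0.001, 0.002]
force: [-0.3, -1.2, 0.2]
finger_gap: 0.0929
gripper_force: 0.0
```

>>> {"op": "drive_tool", "data": {
  "deltas": [
    {"hand": 1, "slide": [0.01, -0.195, 0], "yaw": 0},
    {"hand": 1, "slide": [0.01, -0.195, 0], "yaw": 0},
    {"hand": 1, "slide": [0.01, -0.195, 0], "yaw": 0},
    {"hand": 1, "slide": [0.01, -0.195, 0], "yaw": 0},
    {"hand": 1, "slide": [0.01, -0.195, 0], "yaw": 0}
  ]
}}

```text
time: 13.27
tcp_pos: [0.6255, 0.1608, 0.2308]
tool_rot: [1.0, -0.002, -0.001, 0.0]
force: [1.2, 0.7, 1.1]
finger_gap: 0.0927
gripper_force: 0.0
```

>>> {"op": "drive_tool", "data": {
  "deltas": [
    {"hand": 1, "slide": [0.01, -0.195, 0], "yaw": 0},
    {"hand": 1, "slide": [0, -0.18, 0], "yaw": 0},
    {"hand": 1, "slide": [0, 0, 0.1], "yaw": 0},
    {"hand": 1, "slide": [0, 0, 0.1], "yaw": 0},
    {"hand": 1, "slide": [0, 0, 0], "yaw": 0}
  ]
}}

```text
time: 13.68
tcp_pos: [0.6254, 0.234, 0.1871]
tool_rot: [1.0, -0.001, -0.004, 0.002]
force: [-0.7, -0.6, -0.5]
finger_gap: 0.0929
gripper_force: 0.0
```

>>> {"op": "drive_tool", "data": {
  "deltas": [
    {"hand": 1, "slide": [0, 0, 0], "yaw": 0},
    {"hand": 1, "slide": [0, 0, 0], "yaw": 0}
  ]
}}

```text
time: 13.85
tcp_pos: [0.6284, 0.2336, 0.1922]
tool_rot: [1.0, -0.001, -0.0, 0.0]
force: [0.8, -0.2, -0.5]
finger_gap: 0.0925
gripper_force: 0.0
```

```bash
python3 look.py 6
python3 - <<'E'
from h import *
c=np.load("cal_6.npy",allow_pickle=True).item()
print(proj(c,[[.6283,.2345,.052],[.6283,.2345,.01]],True))
E
```

```text
14.0 [0.6288 0.2338 0.1932] [ 1.e+00 -6.e-04  7.e-04 -3.e-04] [-0.39  0.53 -0.07  1.73  0.05  0.89 -2.06]
[[273.57069123 186.41118813]
 [273.7026965  178.53467841]]
```

View pics/wrist_6.png

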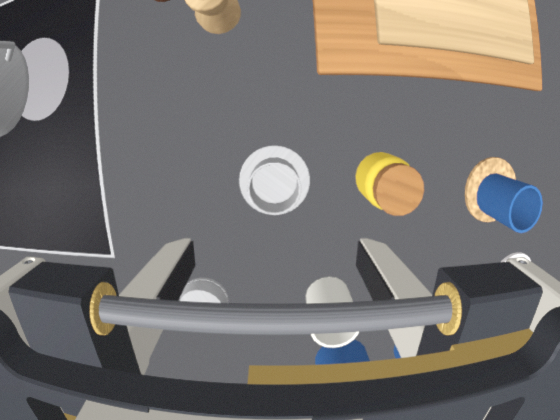

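The wrist view shows the filter flange centred near (274.5,180), against a prediction of (274,178.5), so it is close. I'll refine it with a circle fit.

Run:
```python
from h import *
from scipy.optimize import least_squares
c=np.load("cal_6.npy",allow_pickle=True).item(); im=cv2.imread("pics/wrist_6.png"); h,s,v=hsv(im)
m,st=blob((v>105)&box(h,225,130,325,228),(274,160)); print(st)
ct=max(cv2.findContours(m,0,1)[0],key=len)[:,0]
P=onplane(c,ct[ct[:,1]<190],.010,True)
f=least_squares(lambda q:np.hypot(*(P-q[:2]).T)-q[2],[.628,.234,.042],loss="soft_l1",f_scale=.001); print("flange",f.x,np.abs(f.fun).max())
```

```text
[ 225  130  100   98 9800]
flange [0.63507663 0.23354331 0.06114176] 0.016104382893787815
```

Run:
```python
from h import *
from scipy.optimize import least_squares
c=np.load("cal_6.npy",allow_pickle=True).item(); im=cv2.imread("pics/wrist_6.png"); h,s,v=hsv(im)
bg=np.median(v[130:145,225:325]); print(bg,v[150:210:6,274])
m,st=blob((v>bg+35)&box(h,225,130,325,228),(274,152)); print(st)
ct=max(cv2.findContours(m,0,1)[0],key=len)[:,0]
P=onplane(c,ct[ct[:,1]<190],.010,True)
f=least_squares(lambda q:np.hypot(*(P-q[:2]).T)-q[2],[.628,.234,.042],loss="soft_l1",f_scale=.001); print("flange",f.x,np.abs(f.fun).max())
```

```text
115.0 [226 225 165 226 225 231 229 228 228 142]
[ 239  145   71   70 3502]
flange [0.62585282 0.23415645 0.04193051] 0.0007054407342267158
```

>>> {"op": "drive_tool", "data": {
  "deltas": [
    {"hand": 1, "slide": [-0.013, 0, 0.15], "yaw": 0},
    {"hand": 1, "slide": [0, 0, 0.15], "yaw": 0},
    {"hand": 1, "slide": [0, 0, 0.15], "yaw": 0},
    {"hand": 1, "slide": [0, 0, 0.15], "yaw": 0},
    {"hand": 1, "slide": [0, 0, 0.15], "yaw": 0}
  ]
}}

```text
time: 14.42
tcp_pos: [0.6264, 0.234, 0.042]
tool_rot: [1.0, -0.0, 0.001, -0.0]
force: [0.9, 0.4, 0.1]
finger_gap: 0.0935
gripper_force: 0.0
```

>>> {"op": "drive_tool", "data": {
  "deltas": [
    {"hand": 1, "slide": [0, 0, 0.1], "yaw": 0},
    {"hand": 1, "slide": [0, 0, 0], "yaw": 0},
    {"hand": 1, "slide": [0, 0, 0], "yaw": 0},
    {"hand": 0, "slide": [0, 0, 0], "yaw": 0},
    {"hand": 0, "slide": [0, 0, 0], "yaw": 0}
  ]
}}

```text
time: 14.83
tcp_pos: [0.6269, 0.2345, 0.0242]
tool_rot: [1.0, 0.0, 0.001, -0.001]
force: [0.2, -0.1, -0.1]
finger_gap: 0.0839
gripper_force: 0.0
```

>>> {"op": "drive_tool", "data": {
  "deltas": [
    {"hand": 0, "slide": [0, 0, 0], "yaw": 0},
    {"hand": 0, "slide": [0, 0, 0], "yaw": 0},
    {"hand": 0, "slide": [0, 0, 0], "yaw": 0},
    {"hand": 0, "slide": [0, 0, 0], "yaw": 0},
    {"hand": 0, "slide": [0, 0, 0], "yaw": 0}
  ]
}}

```text
time: 15.25
tcp_pos: [0.6256, 0.2341, 0.0224]
tool_rot: [1.0, 0.0, 0.0, -0.0]
force: [0.2, 0.2, 0.4]
finger_gap: 0.0514
gripper_force: 0.0
```

>>> {"op": "drive_tool", "data": {
  "deltas": [
    {"hand": 0, "slide": [0, 0, 0], "yaw": 0},
    {"hand": 0, "slide": [0, 0, 0], "yaw": 0},
    {"hand": 0, "slide": [0, 0, 0], "yaw": 0}
  ]
}}

```text
time: 15.5
tcp_pos: [0.6255, 0.2341, 0.022]
tool_rot: [1.0, 0.0, -0.0, 0.0]
force: [-0.8, 0.4, 1.2]
finger_gap: 0.0311
gripper_force: 0.0
```

The gap is 31 mm with no grip force, so the fingers are not holding the cup. Look before anything else.

```bash
python3 look.py 7
python3 - <<'E'
import cv2,numpy as np
a=cv2.imread("pics/wrist_7.png")[60:360];b=cv2.imread("pics/side_7.png")[190:350,60:260];c=cv2.imread("pics/scene_7.png")[150:310,320:520]
cv2.imwrite("pics/v7.png",np.hstack([np.vstack([cv2.resize(b,(375,300)),cv2.resize(c,(375,300))]),cv2.resize(a,(420,225)).__class__(( 600,420,3),np.uint8)*0+cv2.resize(a,(420,600))]))
E
```

```text
15.65 [0.6255 0.2341 0.022 ] [ 1.e+00  2.e-04 -1.e-04  0.e+00] [-0.4   0.73 -0.06  1.85  0.08  0.57 -2.09]
```

View pics/v7.png

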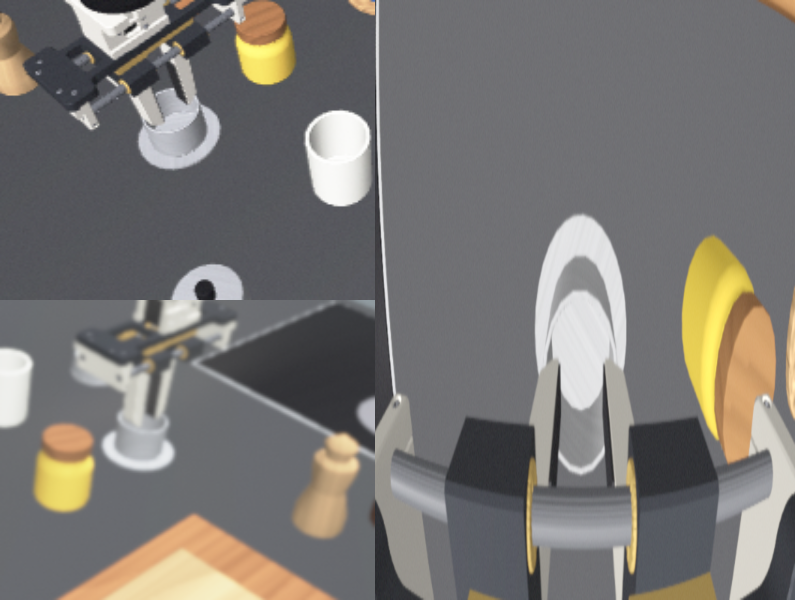

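The side crop (175,125), the scene crop (140,440) and the wrist view (580,340) all show the fingertips apparently over the cup. I'll measure where the flange is now.

```bash
python3 - <<'E' | sed -n '/----/,$p'
from m1 import C
print("----")
from h import *
from scipy.optimize import least_squares
c=np.load("cal_7.npy",allow_pickle=True).item(); im=cv2.imread("pics/wrist_7.png"); h,s,v=hsv(im)
bg=np.median(v[120:150,225:325]); m,st=blob((v>bg+35)&box(h,205,130,345,235),(274,175)); print(st)
ct=max(cv2.findContours(m,0,1)[0],key=len)[:,0]
P=onplane(c,ct[(ct[:,1]<222)],.010,True)
f=least_squares(lambda q:np.hypot(*(P-q[:2]).T)-q[2],[.628,.234,.042],loss="soft_l1",f_scale=.001); print("flange",f.x,np.abs(f.fun).max())
q=np.array([.6259,.2342]);t=np.array([.6255,.2341])
print("wrist rim exp centre,far,near",proj(c,[[*q,.052],[q[0]-.029,q[1],.052],[q[0]+.029,q[1],.052],[t[0],t[1]+.0155,.022],[t[0],t[1]-.0155,.022],[t[0],t[1]+.046,.022]],True).round())
for n in("scene","side"): print(n,"flange L/R etc",proj(C[n],[[q[0]+.042*np.cos(a),q[1]+.042*np.sin(a),.01] for a in np.arange(0,6.2,np.pi/4)]).round(0).tolist(),"tips",proj(C[n],[[t[0],t[1]+.0155,.022],[t[0],t[1]-.0155,.022],[t[0],t[1],.052]]).round(0).tolist())
for n,sd,b in(("side",(152,275),(125,230,185,290)),("scene",(394,236),(365,222,425,250))):
    I=cv2.imread(f"pics/{n}_7.png"); h,s,v=hsv(I); m,st=blob((v>115)&(s<60)&box(h,*b),sd); print(n,st)
E
```

```text
----
[ 213  167  122   68 5841]
flange [0.62583079 0.23440131 0.0418037 ] 0.0004754540922647238
wrist rim exp centre,far,near [[274. 253.]
 [274. 297.]
 [274. 204.]
 [250. 235.]
 [298. 235.]
 [204. 234.]]
scene flange L/R etc [[406.0, 238.0], [411.0, 230.0], [405.0, 223.0], [392.0, 218.0], [379.0, 220.0], [373.0, 227.0], [379.0, 235.0], [393.0, 239.0]] tips [[397.0, 222.0], [388.0, 226.0], [395.0, 213.0]]
side flange L/R etc [[143.0, 249.0], [134.0, 262.0], [138.0, 274.0], [153.0, 279.0], [170.0, 272.0], [177.0, 259.0], [172.0, 248.0], [158.0, 244.0]] tips [[148.0, 262.0], [161.0, 252.0], [151.0, 248.0]]
side [ 129  230   49   51 1542]
scene [372 222  43  21 731]
```

The filter has not moved and sits centred under the tool, yet the fingers closed inside its outline without meeting resistance. I'll open again and watch the gap.

>>> {"op": "drive_tool", "data": {
  "deltas": [
    {"hand": 1, "slide": [0, 0, 0], "yaw": 0},
    {"hand": 1, "slide": [0, 0, 0], "yaw": 0},
    {"hand": 1, "slide": [0, 0, 0], "yaw": 0}
  ]
}}

```text
time: 15.9
tcp_pos: [0.6256, 0.2341, 0.0221]
tool_rot: [1.0, 0.0, -0.0, 0.0]
force: [0.3, 0.1, 0.1]
finger_gap: 0.0348
gripper_force: 0.0
```

>>> {"op": "drive_tool", "data": {
  "deltas": [
    {"hand": 1, "slide": [0, 0, 0], "yaw": 0},
    {"hand": 1, "slide": [0, 0, 0], "yaw": 0},
    {"hand": 1, "slide": [0, 0, 0], "yaw": 0}
  ]
}}

```text
time: 16.15
tcp_pos: [0.6255, 0.2341, 0.0221]
tool_rot: [1.0, 0.0, -0.0, 0.0]
force: [0.4, 0.4, 0.4]
finger_gap: 0.0544
gripper_force: 0.0
```

>>> {"op": "drive_tool", "data": {
  "deltas": [
    {"hand": 1, "slide": [0, 0, 0], "yaw": 0},
    {"hand": 1, "slide": [0, 0, 0], "yaw": 0},
    {"hand": 1, "slide": [0, 0, 0], "yaw": 0}
  ]
}}

```text
time: 16.4
tcp_pos: [0.6255, 0.2341, 0.0221]
tool_rot: [1.0, 0.0, -0.0, 0.0]
force: [0.5, 0.3, -0.2]
finger_gap: 0.0742
gripper_force: 0.0
```

>>> {"op": "drive_tool", "data": {
  "deltas": [
    {"hand": 0, "slide": [0, 0, 0], "yaw": 0},
    {"hand": 0, "slide": [0, 0, 0], "yaw": 0},
    {"hand": 0, "slide": [0, 0, 0], "yaw": 0},
    {"hand": 0, "slide": [0, 0, 0], "yaw": 0},
    {"hand": 0, "slide": [0, 0, 0], "yaw": 0}
  ]
}}

```text
time: 16.82
tcp_pos: [0.6255, 0.2341, 0.0221]
tool_rot: [1.0, 0.0, -0.0, -0.0]
force: [0.1, -0.0, -0.3]
finger_gap: 0.0502
gripper_force: 0.0
```

>>> {"op": "drive_tool", "data": {
  "deltas": [
    {"hand": 0, "slide": [0, 0, 0], "yaw": 0}
  ]
}}

```text
time: 16.9
tcp_pos: [0.6255, 0.2341, 0.0221]
tool_rot: [1.0, 0.0, -0.0, -0.0]
force: [-0.6, 0.4, -0.7]
finger_gap: 0.0438
gripper_force: 0.0
```

The fingers pass freely both ways with no contact on the cup wall. I'll try a lower grip that includes the flange band.

>>> {"op": "drive_tool", "data": {
  "deltas": [
    {"hand": 1, "slide": [0, 0, 0], "yaw": 0},
    {"hand": 1, "slide": [0, 0, 0], "yaw": 0},
    {"hand": 1, "slide": [0, 0, 0], "yaw": 0},
    {"hand": 1, "slide": [0, 0, 0], "yaw": 0},
    {"hand": 1, "slide": [0, 0, 0], "yaw": 0}
  ]
}}

```text
time: 17.32
tcp_pos: [0.6255, 0.2341, 0.0221]
tool_rot: [1.0, 0.0, -0.0, 0.0]
force: [-0.2, -0.3, 0.7]
finger_gap: 0.0719
gripper_force: 0.0
```

>>> {"op": "drive_tool", "data": {
  "deltas": [
    {"hand": 1, "slide": [0, 0, 0], "yaw": 0},
    {"hand": 1, "slide": [0, 0, 0], "yaw": 0},
    {"hand": 1, "slide": [0, 0, 0], "yaw": 0},
    {"hand": 1, "slide": [0, 0, 0.04], "yaw": 0},
    {"hand": 1, "slide": [0, 0, 0.04], "yaw": 0}
  ]
}}

```text
time: 17.73
tcp_pos: [0.6259, 0.2342, 0.0059]
tool_rot: [1.0, 0.0, 0.0, -0.0]
force: [-0.5, -0.1, -0.2]
finger_gap: 0.0931
gripper_force: 0.0
```

>>> {"op": "drive_tool", "data": {
  "deltas": [
    {"hand": 0, "slide": [0, 0, 0], "yaw": 0},
    {"hand": 0, "slide": [0, 0, 0], "yaw": 0},
    {"hand": 0, "slide": [0, 0, 0], "yaw": 0},
    {"hand": 0, "slide": [0, 0, 0], "yaw": 0}
  ]
}}

```text
time: 18.07
tcp_pos: [0.6256, 0.2342, 0.0061]
tool_rot: [1.0, 0.0, 0.0, -0.0]
force: [-0.1, 0.3, 0.1]
finger_gap: 0.0708
gripper_force: 0.0
```

>>> {"op": "drive_tool", "data": {
  "deltas": [
    {"hand": 0, "slide": [0, 0, 0], "yaw": 0},
    {"hand": 0, "slide": [0, 0, 0], "yaw": 0},
    {"hand": 0, "slide": [0, 0, 0], "yaw": 0}
  ]
}}

```text
time: 18.32
tcp_pos: [0.6257, 0.2343, 0.0064]
tool_rot: [1.0, 0.0, 0.0, -0.0]
force: [-0.1, 1.0, 0.4]
finger_gap: 0.0581
gripper_force: 30.0
```

```bash
python3 look.py 8
python3 - <<'E'
from h import *
for n,b in(("side",(60,190,260,350)),("scene",(320,150,520,310))):
    a=cv2.imread(f"pics/{n}_7.png").astype(int);d=cv2.imread(f"pics/{n}_8.png").astype(int); print(n,(np.abs(a-d).max(2)>30).sum())
E
```

```text
18.4667 [0.6257 0.2343 0.0063] [ 1.e+00  2.e-04  2.e-04 -2.e-04] [-0.4   0.75 -0.06  1.86  0.08  0.54 -2.09]
side 13049
scene 4845
```

Gripped now: 58 mm gap, 30 N. Lift a little and verify it holds.

>>> {"op": "drive_tool", "data": {
  "deltas": [
    {"hand": 0, "slide": [0, 0, -0.05], "yaw": 0},
    {"hand": 0, "slide": [0, 0, -0.1], "yaw": 0},
    {"hand": 0, "slide": [0, 0, -0.15], "yaw": 0},
    {"hand": 0, "slide": [0, 0, -0.15], "yaw": 0},
    {"hand": 0, "slide": [0, 0, 0], "yaw": 0}
  ]
}}

```text
time: 18.88
tcp_pos: [0.6284, 0.2351, 0.1023]
tool_rot: [1.0, -0.0, 0.004, -0.002]
force: [-0.0, -0.5, -1.4]
finger_gap: 0.0583
gripper_force: 30.0
```

```bash
python3 look.py 9
python3 - <<'E'
import cv2,numpy as np
b=cv2.imread("pics/side_9.png")[170:330,60:260];c=cv2.imread("pics/scene_9.png")[130:290,320:520]
cv2.imwrite("pics/v9.png",np.hstack([cv2.resize(b,(400,320)),cv2.resize(c,(400,320))]))
E
```

```text
19.0333 [0.6253 0.2338 0.0964] [1.e+00 2.e-04 1.e-04 0.e+00] [-0.4   0.63 -0.07  1.81  0.06  0.7  -2.07]
```

View pics/v9.png

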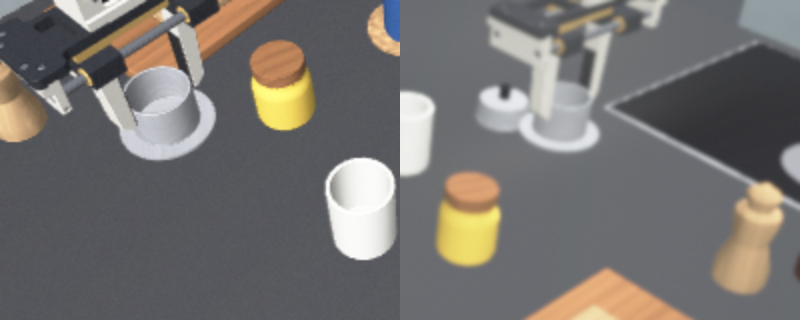

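The filter hangs upright in the grip in both crops. Carry it over the tumbler.

>>> {"op": "drive_tool", "data": {
  "deltas": [
    {"hand": 0, "slide": [0, 0, -0.1], "yaw": 0},
    {"hand": 0, "slide": [0, 0, -0.1], "yaw": 0},
    {"hand": 0, "slide": [-0.007, 0.1, 0], "yaw": 0},
    {"hand": 0, "slide": [-0.007, 0.17, 0], "yaw": 0},
    {"hand": 0, "slide": [-0.007, 0.17, 0], "yaw": 0}
  ]
}}

```text
time: 19.45
tcp_pos: [0.6201, 0.1462, 0.1347]
tool_rot: [1.0, 0.002, -0.001, 0.0]
force: [1.0, -0.8, -1.4]
finger_gap: 0.0582
gripper_force: 30.0
```

>>> {"op": "drive_tool", "data": {
  "deltas": [
    {"hand": 0, "slide": [-0.007, 0.17, 0], "yaw": 0},
    {"hand": 0, "slide": [-0.007, 0.17, 0], "yaw": 0},
    {"hand": 0, "slide": [-0.007, 0.17, 0], "yaw": 0},
    {"hand": 0, "slide": [-0.007, 0.17, 0], "yaw": 0},
    {"hand": 0, "slide": [-0.007, 0.17, 0], "yaw": 0}
  ]
}}

```text
time: 19.87
tcp_pos: [0.613, -0.0256, 0.1345]
tool_rot: [1.0, 0.0, -0.002, 0.0]
force: [0.3, 0.1, -1.5]
finger_gap: 0.058
gripper_force: 30.0
```

>>> {"op": "drive_tool", "data": {
  "deltas": [
    {"hand": 0, "slide": [-0.007, 0.17, 0], "yaw": 0},
    {"hand": 0, "slide": [0, 0.088, 0], "yaw": 0},
    {"hand": 0, "slide": [0, 0, 0], "yaw": 0},
    {"hand": 0, "slide": [0, 0, 0], "yaw": 0},
    {"hand": 0, "slide": [0, 0, 0], "yaw": 0}
  ]
}}

```text
time: 20.28
tcp_pos: [0.6125, -0.0743, 0.1351]
tool_rot: [1.0, 0.001, -0.001, -0.0]
force: [0.3, 0.4, -2.1]
finger_gap: 0.0582
gripper_force: 30.0
```

```bash
python3 look.py 10
python3 - <<'E'
from h import *
c=np.load("cal_10.npy",allow_pickle=True).item(); im=cv2.imread("pics/wrist_10.png"); h,s,v=hsv(im)
m=((h>100)&(h<125)&(s>130)&box(h,200,100,350,300)).astype(np.uint8); print("blue",cv2.boundingRect(m),m.sum())
print(proj(c,[[.613,-.0755,0.008],[.613,-.0755,.086]],True))
E
```

```text
20.4333 [ 0.613  -0.0738  0.1357] [ 1.0e+00  1.4e-03 -4.0e-04 -3.0e-04] [ 0.09  0.53 -0.09  1.9   0.07  0.71 -1.61]
blue (254, 163, 44, 11) 249
[[275.7051525  188.4861824 ]
 [275.84106543 211.25156121]]
```

>>> {"op": "drive_tool", "data": {
  "deltas": [
    {"hand": 0, "slide": [0, 0.007, 0.1], "yaw": 0},
    {"hand": 0, "slide": [0, 0, 0.08], "yaw": 0},
    {"hand": 0, "slide": [0, 0, 0.02], "yaw": 0},
    {"hand": 0, "slide": [0, 0, 0.02], "yaw": 0},
    {"hand": 0, "slide": [0, 0, 0.01], "yaw": 0}
  ]
}}

```text
time: 20.85
tcp_pos: [0.6132, -0.0762, 0.0899]
tool_rot: [1.0, 0.001, -0.0, -0.0]
force: [0.2, 0.9, -1.5]
finger_gap: 0.0582
gripper_force: 30.0
```

>>> {"op": "drive_tool", "data": {
  "deltas": [
    {"hand": 0, "slide": [0, 0, 0.005], "yaw": 0},
    {"hand": 0, "slide": [0, 0, 0], "yaw": 0},
    {"hand": 0, "slide": [0, 0, 0], "yaw": 0}
  ]
}}

```text
time: 21.1
tcp_pos: [0.6134, -0.0769, 0.0897]
tool_rot: [1.0, 0.0, 0.0, 0.0]
force: [0.4, 0.5, -0.8]
finger_gap: 0.058
gripper_force: 30.0
```

>>> {"op": "drive_tool", "data": {
  "deltas": [
    {"hand": 0, "slide": [0, -0.006, 0.006], "yaw": 0},
    {"hand": 0, "slide": [0, 0, 0.006], "yaw": 0},
    {"hand": 0, "slide": [0, 0, 0], "yaw": 0},
    {"hand": 0, "slide": [0, 0, 0], "yaw": 0}
  ]
}}

```text
time: 21.43
tcp_pos: [0.6131, -0.0757, 0.0867]
tool_rot: [1.0, 0.0, -0.0, -0.0]
force: [-0.1, 0.1, -1.0]
finger_gap: 0.058
gripper_force: 30.0
```

>>> {"op": "drive_tool", "data": {
  "deltas": [
    {"hand": 1, "slide": [0, 0, 0], "yaw": 0},
    {"hand": 1, "slide": [0, 0, 0], "yaw": 0},
    {"hand": 1, "slide": [0, 0, 0], "yaw": 0},
    {"hand": 1, "slide": [0, 0, 0], "yaw": 0},
    {"hand": 1, "slide": [0, 0, 0], "yaw": 0}
  ]
}}

```text
time: 21.85
tcp_pos: [0.6132, -0.0758, 0.0868]
tool_rot: [1.0, 0.0, 0.0, 0.0]
force: [-1.3, 0.1, 0.2]
finger_gap: 0.0866
gripper_force: 0.0
```

>>> {"op": "drive_tool", "data": {
  "deltas": [
    {"hand": 1, "slide": [0, 0, 0], "yaw": 0},
    {"hand": 1, "slide": [0, 0, -0.1], "yaw": 0},
    {"hand": 1, "slide": [0, 0, -0.2], "yaw": 0},
    {"hand": 1, "slide": [0, 0, -0.2], "yaw": 0},
    {"hand": 1, "slide": [0, 0, -0.2], "yaw": 0}
  ]
}}

```text
time: 22.27
tcp_pos: [0.6125, -0.0757, 0.2281]
tool_rot: [1.0, 0.0, -0.001, -0.0]
force: [1.8, -0.4, -0.5]
finger_gap: 0.0929
gripper_force: 0.0
```

>>> {"op": "drive_tool", "data": {
  "deltas": [
    {"hand": 1, "slide": [0, 0, 0], "yaw": 0},
    {"hand": 1, "slide": [0, 0, 0], "yaw": 0}
  ]
}}

```text
time: 22.43
tcp_pos: [0.6144, -0.0758, 0.2294]
tool_rot: [1.0, 0.0, 0.003, 0.0]
force: [0.1, 0.7, -0.2]
finger_gap: 0.0928
gripper_force: 0.0
```

```bash
python3 look.py 11; python3 - <<'E' | sed -n '/----/,$p'
from m1 import C
print("----")
from h import *
from scipy.optimize import least_squares
c=np.load("cal_11.npy",allow_pickle=True).item(); im=cv2.imread("pics/wrist_11.png"); h,s,v=hsv(im)
x,y=proj(c,[.613,-.0755,.089],True)[0].astype(int); print(x,y)
m,st=blob((v>150)&(s<60)&box(h,x-60,y-65,x+60,y+40),(x,y-38)); print(st)
ct=max(cv2.findContours(m,0,1)[0],key=len)[:,0]
P=onplane(c,ct[ct[:,1]<y],.089,True)
f=least_squares(lambda q:np.hypot(*(P-q[:2]).T)-q[2],[.613,-.075,.042],loss="soft_l1",f_scale=.001); print("flange",f.x,np.abs(f.fun).max())
for n in C:
    I=cv2.imread(f"pics/{n}_11.png"); h,s,v=hsv(I); p=proj(C[n],[.613,-.0755,.1])[0].astype(int)
    m,st=blob((v>125)&(s<60)&box(h,p[0]-35,p[1]-35,p[0]+35,p[1]+24),p); a=az(C[n],m); D=np.hypot(*(C[n]["origin"][:2]-[.613,-.0755])); print(n,st,"dia",2*D*np.sin((a[1]-a[0])/2),"exp flange",proj(C[n],[[.613+.042*np.cos(t),-.0755+.042*np.sin(t),.089] for t in np.arange(0,6.28,.3)]).astype(int)[:,0].min())
E
python3 -c "
import cv2,numpy as np
b=cv2.imread('pics/side_11.png')[80:240,150:350];c=cv2.imread('pics/scene_11.png')[160:320,180:380]
cv2.imwrite('pics/v11.png',np.hstack([cv2.resize(b,(400,320)),cv2.resize(c,(400,320))]))"
```

```text
22.5833 [ 0.6122 -0.0757  0.2255] [ 1.e+00  2.e-04 -1.e-03 -0.e+00] [ 0.1   0.43 -0.1   1.81  0.05  0.9  -1.59]
----
274 188
[ 236  149   79   79 4306]
flange [ 0.61288588 -0.07639123  0.04188117] 0.0009547501900190047
scene [ 256  218   48   44 1584] dia 0.08827119986123828 exp flange 256
side [ 245  133   38   37 1016] dia 0.08264638530459358 exp flange 244
```

The filter is seated: flange fit at 89 mm height gives radius 41.9 mm (nominal 42), centre (0.6129, -0.0764). Next the press.

>>> {"op": "drive_tool", "data": {
  "deltas": [
    {"hand": 1, "slide": [-0.09, 0.167, 0], "yaw": 0},
    {"hand": 1, "slide": [-0.09, 0.167, 0], "yaw": 0},
    {"hand": 1, "slide": [-0.09, 0.167, 0], "yaw": 0},
    {"hand": 1, "slide": [-0.09, 0.167, 0], "yaw": 0},
    {"hand": 1, "slide": [-0.09, 0.167, 0], "yaw": 0}
  ]
}}

```text
time: 23.0
tcp_pos: [0.5213, -0.2438, 0.225]
tool_rot: [1.0, 0.0, -0.001, -0.0]
force: [-0.1, -0.7, 0.0]
finger_gap: 0.0929
gripper_force: 0.0
```

>>> {"op": "drive_tool", "data": {
  "deltas": [
    {"hand": 1, "slide": [-0.09, 0.167, 0], "yaw": 0},
    {"hand": 1, "slide": [-0.09, 0.167, 0], "yaw": 0},
    {"hand": 1, "slide": [-0.085, 0.16, 0], "yaw": 0},
    {"hand": 1, "slide": [0, 0, 0.1], "yaw": 0},
    {"hand": 1, "slide": [0, 0, 0.1], "yaw": 0}
  ]
}}

```text
time: 23.42
tcp_pos: [0.4683, -0.3444, 0.1855]
tool_rot: [1.0, -0.002, -0.0, 0.0]
force: [0.4, 0.4, -0.3]
finger_gap: 0.0931
gripper_force: 0.0
```

>>> {"op": "drive_tool", "data": {
  "deltas": [
    {"hand": 0.5, "slide": [0, 0, 0], "yaw": 0},
    {"hand": 0.5, "slide": [0, 0, 0], "yaw": 0},
    {"hand": 0.5, "slide": [0, 0, 0], "yaw": 0},
    {"hand": 0.5, "slide": [0, 0, 0], "yaw": 0},
    {"hand": 0.5, "slide": [0, 0, 0], "yaw": 0}
  ]
}}

```text
time: 23.83
tcp_pos: [0.4709, -0.3414, 0.1875]
tool_rot: [1.0, 0.001, 0.001, 0.0]
force: [-0.3, 0.1, -0.4]
finger_gap: 0.0642
gripper_force: 0.0
```

```bash
python3 look.py 12
python3 - <<'E'
from h import *
from scipy.optimize import least_squares
c=np.load("cal_12.npy",allow_pickle=True).item(); im=cv2.imread("pics/wrist_12.png"); h,s,v=hsv(im)
x,y=proj(c,[.469,-.341,.004],True)[0].astype(int); print(x,y)
bg=np.median(v[y-60:y-45,x-30:x+30])
m,st=blob((v>bg+35)&(s<60)&box(h,x-45,y-45,x+45,y+45),(x,y-12)); print(st,bg)
ct=max(cv2.findContours(m,0,1)[0],key=len)[:,0]
P=onplane(c,ct[ct[:,1]<y+8],.004,True)
f=least_squares(lambda q:np.hypot(*(P-q[:2]).T)-q[2],[.469,-.341,.023],loss="soft_l1",f_scale=.001); print("disc",f.x,np.abs(f.fun).max())
m,st=blob((h<20)&(s>140)&(v>90)&box(h,x-40,y-30,x+40,y+60),(x,y+12)); M=cv2.findNonZero(m)[:,0]; print("knob",st,onplane(c,[M.mean(0)],.0485,True),onplane(c,[M.mean(0)],.054,True))
E
```

```text
23.9833 [ 0.4706 -0.3415  0.1873] [1.e+00 4.e-04 4.e-04 3.e-04] [ 0.57  0.43 -0.05  1.93  0.03  0.78 -1.07]
274 179
[ 256  161   40   39 1074] 118.0
disc [ 0.46896671 -0.34296164  0.02312409] 0.0006610989591680182
knob [271 182  11  12  67] [[ 0.47029983 -0.34405185]] [[ 0.47156399 -0.34401365]]
```

>>> {"op": "drive_tool", "data": {
  "deltas": [
    {"hand": 0.5, "slide": [-0.008, 0.007, 0.15], "yaw": 0},
    {"hand": 0.5, "slide": [0, 0, 0.15], "yaw": 0},
    {"hand": 0.5, "slide": [0, 0, 0.15], "yaw": 0},
    {"hand": 0.5, "slide": [0, 0, 0.15], "yaw": 0},
    {"hand": 0.5, "slide": [0, 0, 0.15], "yaw": 0}
  ]
}}

```text
time: 24.4
tcp_pos: [0.469, -0.3431, 0.036]
tool_rot: [1.0, 0.0, 0.001, 0.0]
force: [0.2, -1.0, -0.9]
finger_gap: 0.0464
gripper_force: 0.0
```

>>> {"op": "drive_tool", "data": {
  "deltas": [
    {"hand": 0.5, "slide": [0, 0, 0.05], "yaw": 0},
    {"hand": 0.5, "slide": [0, 0, 0], "yaw": 0},
    {"hand": 0.5, "slide": [0, 0, 0], "yaw": 0},
    {"hand": 0, "slide": [0, 0, 0], "yaw": 0},
    {"hand": 0, "slide": [0, 0, 0], "yaw": 0}
  ]
}}

```text
time: 24.82
tcp_pos: [0.4696, -0.3437, 0.0285]
tool_rot: [1.0, 0.0, 0.001, 0.001]
force: [0.1, 0.1, 0.3]
finger_gap: 0.0374
gripper_force: 0.0
```

>>> {"op": "drive_tool", "data": {
  "deltas": [
    {"hand": 0, "slide": [0, 0, 0], "yaw": 0},
    {"hand": 0, "slide": [0, 0, 0], "yaw": 0},
    {"hand": 0, "slide": [0, 0, 0], "yaw": 0},
    {"hand": 0, "slide": [0, 0, 0], "yaw": 0},
    {"hand": 0, "slide": [0, 0, 0], "yaw": 0}
  ]
}}

```text
time: 25.23
tcp_pos: [0.4686, -0.343, 0.0269]
tool_rot: [1.0, 0.0, 0.0, 0.0]
force: [-0.1, 0.0, 0.5]
finger_gap: 0.0043
gripper_force: 0.0
```

>>> {"op": "drive_tool", "data": {
  "deltas": [
    {"hand": 0, "slide": [0, 0, 0], "yaw": 0},
    {"hand": 0, "slide": [0, 0, 0], "yaw": 0},
    {"hand": 0, "slide": [0, 0, 0], "yaw": 0}
  ]
}}

```text
time: 25.48
tcp_pos: [0.4686, -0.3429, 0.0266]
tool_rot: [1.0, 0.0, -0.0, -0.0]
force: [-0.3, -0.6, -0.8]
finger_gap: 0.0004
gripper_force: 0.0
```

The fingers shut fully without resistance at knob height. It matches the filter: contact only seems to happen when the object reaches about 30 mm or more above the tips. One close-up to settle it.

```bash
python3 look.py 13
python3 - <<'E'
import cv2,numpy as np
from h import *
from plant import bot
s=bot.state()["tcp_pos"]
out=[]
for n in("side","scene"):
    c=bot.get_calibration(n); p=proj(c,[[*s[:2],.03],[*s]]); print(n,p.round(1)); x,y=p[0].astype(int); 
    out.append(cv2.resize(cv2.imread(f"pics/{n}_13.png")[y-40:y+40,x-40:x+40],(395,395),interpolation=2))
    print("crop origin",x-40,y-40,"tip in crop",((p[1]-[x-40,y-40])*395/80).round(),"disc/knob in crop",((proj(c,[[.469,-.343,0],[.469,-.343,.054]])-[x-40,y-40])*395/80).round().tolist())
cv2.imwrite("pics/v13.png",np.hstack(out))
E
```

```text
25.6333 [ 0.4686 -0.3429  0.0266] [ 1.e+00  2.e-04 -0.e+00 -0.e+00] [ 0.56  0.65 -0.04  2.06  0.06  0.44 -1.1 ]
side [[376.9 146. ]
 [376.7 147.1]]
crop origin 336 106 tip in crop [201. 203.] disc/knob in crop [[190.0, 243.0], [211.0, 159.0]]
scene [[116.9 282.8]
 [117.2 284.2]]
crop origin 76 242 tip in crop [203. 208.] disc/knob in crop [[216.0, 261.0], [191.0, 153.0]]
```

View pics/v13.png

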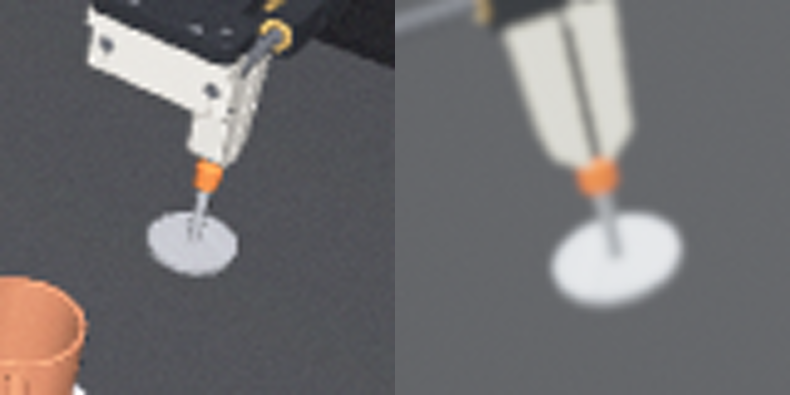

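The picture shows the shut tips sitting just above the orange knob (side crop (208,165), scene crop (595,165)). So the real tips are about 31 mm above the reported TCP. That also explains the filter: the fingers closed above its rim. From here I use real tip = reported z + 0.031. Grip the knob at reported z about 0.006.

>>> {"op": "drive_tool", "data": {
  "deltas": [
    {"hand": 0.5, "slide": [0, 0, -0.02], "yaw": 0},
    {"hand": 0.5, "slide": [0, 0, 0], "yaw": 0},
    {"hand": 0.5, "slide": [0, 0, 0], "yaw": 0},
    {"hand": 0.5, "slide": [0, 0, 0], "yaw": 0},
    {"hand": 0.5, "slide": [0, 0, 0], "yaw": 0}
  ]
}}

```text
time: 26.05
tcp_pos: [0.4686, -0.343, 0.0307]
tool_rot: [1.0, 0.0, -0.0, 0.0]
force: [-0.4, 0.8, 0.3]
finger_gap: 0.0292
gripper_force: 0.0
```

>>> {"op": "drive_tool", "data": {
  "deltas": [
    {"hand": 0.5, "slide": [0, 0, 0.04], "yaw": 0},
    {"hand": 0.5, "slide": [0, 0, 0.04], "yaw": 0},
    {"hand": 0.5, "slide": [0, 0, 0.043], "yaw": 0},
    {"hand": 0.5, "slide": [0, 0, 0], "yaw": 0},
    {"hand": 0, "slide": [0, 0, 0], "yaw": 0}
  ]
}}

```text
time: 26.47
tcp_pos: [0.468, -0.3426, 0.005]
tool_rot: [1.0, 0.0, -0.001, -0.0]
force: [0.1, 0.4, -0.2]
finger_gap: 0.043
gripper_force: 0.0
```

>>> {"op": "drive_tool", "data": {
  "deltas": [
    {"hand": 0, "slide": [0, 0, 0], "yaw": 0},
    {"hand": 0, "slide": [0, 0, 0], "yaw": 0},
    {"hand": 0, "slide": [0, 0, 0], "yaw": 0},
    {"hand": 0, "slide": [0, 0, 0], "yaw": 0},
    {"hand": 0, "slide": [0, 0, 0], "yaw": 0}
  ]
}}

```text
time: 26.88
tcp_pos: [0.4687, -0.343, 0.0064]
tool_rot: [1.0, 0.0, 0.0, 0.0]
force: [-0.7, -0.0, 0.5]
finger_gap: 0.0122
gripper_force: 30.0
```

>>> {"op": "drive_tool", "data": {
  "deltas": [
    {"hand": 0, "slide": [0, 0, 0], "yaw": 0},
    {"hand": 0, "slide": [0, 0, 0], "yaw": 0}
  ]
}}

```text
time: 27.05
tcp_pos: [0.4687, -0.343, 0.0063]
tool_rot: [1.0, 0.0, 0.0, 0.0]
force: [0.1, -0.2, 0.5]
finger_gap: 0.0121
gripper_force: 30.0
```

>>> {"op": "drive_tool", "data": {
  "deltas": [
    {"hand": 0, "slide": [0, 0, -0.05], "yaw": 0},
    {"hand": 0, "slide": [0, 0, -0.19], "yaw": 0},
    {"hand": 0, "slide": [0, 0, -0.19], "yaw": 0},
    {"hand": 0, "slide": [0, 0, -0.19], "yaw": 0},
    {"hand": 0, "slide": [0, 0, -0.19], "yaw": 0}
  ]
}}

```text
time: 27.47
tcp_pos: [0.4681, -0.3427, 0.1706]
tool_rot: [1.0, 0.0, -0.0, -0.0]
force: [0.8, -1.3, -1.5]
finger_gap: 0.012
gripper_force: 30.0
```

>>> {"op": "drive_tool", "data": {
  "deltas": [
    {"hand": 0, "slide": [0.09, -0.167, 0], "yaw": 0},
    {"hand": 0, "slide": [0.09, -0.167, 0], "yaw": 0},
    {"hand": 0, "slide": [0.09, -0.167, 0], "yaw": 0},
    {"hand": 0, "slide": [0.09, -0.167, 0], "yaw": 0},
    {"hand": 0, "slide": [0.09, -0.167, 0], "yaw": 0}
  ]
}}

```text
time: 27.88
tcp_pos: [0.5589, -0.1744, 0.1692]
tool_rot: [1.0, -0.0, 0.0, 0.0]
force: [0.1, -0.8, -0.1]
finger_gap: 0.0121
gripper_force: 30.0
```

>>> {"op": "drive_tool", "data": {
  "deltas": [
    {"hand": 0, "slide": [0.09, -0.167, 0], "yaw": 0},
    {"hand": 0, "slide": [0.09, -0.167, 0], "yaw": 0},
    {"hand": 0, "slide": [0.09, -0.164, 0], "yaw": 0},
    {"hand": 0, "slide": [0, 0, 0], "yaw": 0},
    {"hand": 0, "slide": [0, 0, 0], "yaw": 0}
  ]
}}

```text
time: 28.3
tcp_pos: [0.6131, -0.0734, 0.1685]
tool_rot: [1.0, 0.003, 0.0, -0.0]
force: [-0.9, -0.7, -0.8]
finger_gap: 0.0115
gripper_force: 30.0
```

>>> {"op": "drive_tool", "data": {
  "deltas": [
    {"hand": 0, "slide": [0, 0, 0], "yaw": 0},
    {"hand": 0, "slide": [0, 0, 0], "yaw": 0},
    {"hand": 0, "slide": [0, 0, 0], "yaw": 0}
  ]
}}

```text
time: 28.55
tcp_pos: [0.6118, -0.078, 0.1683]
tool_rot: [1.0, -0.001, -0.0, 0.0]
force: [-0.3, -0.2, 0.3]
finger_gap: 0.0121
gripper_force: 30.0
```

```bash
python3 look.py 14
python3 - <<'E'
from h import *
from scipy.optimize import least_squares
c=np.load("cal_14.npy",allow_pickle=True).item(); im=cv2.imread("pics/wrist_14.png"); h,s,v=hsv(im)
from plant import bot
s0=bot.state()["tcp_pos"]; print(s0)
z=s0[2]-.0063+.004
x,y=proj(c,[*s0[:2],z],True)[0].astype(int); print(x,y)
for th in(170,200):
  m,st=blob((v>th)&(s<60)&box(h,x-60,y-80,x+60,y+60),(x,y-10)); print(th,st)
E
python3 -c "
import cv2,numpy as np
b=cv2.imread('pics/side_14.png')[60:220,150:350];c=cv2.imread('pics/wrist_14.png')[60:360,80:480]
cv2.imwrite('pics/v14.png',np.hstack([cv2.resize(b,(400,320)),cv2.resize(c,(400,320))]))"
```

```text
28.7 [ 0.6121 -0.0774  0.1683] [ 1.e+00 -7.e-04 -0.e+00  1.e-04] [ 0.08  0.49 -0.06  1.87  0.04  0.78 -1.58]
[ 0.612147   -0.07744553  0.16826031]
273 232
170 [ 225  153  108  139 8421]
200 [ 226  153   94   99 6062]
```

>>> {"op": "drive_tool", "data": {
  "deltas": [
    {"hand": 0, "slide": [0, 0, 0.07], "yaw": 0},
    {"hand": 0, "slide": [0, 0, 0.07], "yaw": 0},
    {"hand": 0, "slide": [0, 0, 0], "yaw": 0},
    {"hand": 0, "slide": [0, 0, 0], "yaw": 0},
    {"hand": 0, "slide": [0, 0, 0], "yaw": 0}
  ]
}}

```text
time: 29.12
tcp_pos: [0.6127, -0.0766, 0.1406]
tool_rot: [1.0, 0.0, 0.0, 0.0]
force: [-0.4, 0.2, 0.1]
finger_gap: 0.0122
gripper_force: 30.0
```

>>> {"op": "drive_tool", "data": {
  "deltas": [
    {"hand": 0, "slide": [0, 0, 0], "yaw": 0},
    {"hand": 0, "slide": [0, 0, 0], "yaw": 0},
    {"hand": 0, "slide": [0, 0, 0], "yaw": 0}
  ]
}}

```text
time: 29.37
tcp_pos: [0.6128, -0.0763, 0.1407]
tool_rot: [1.0, 0.0, 0.0, 0.0]
force: [0.5, -0.4, 0.1]
finger_gap: 0.0119
gripper_force: 30.0
```

>>> {"op": "drive_tool", "data": {
  "deltas": [
    {"hand": 0, "slide": [0, 0, 0.04], "yaw": 0},
    {"hand": 0, "slide": [0, 0, 0.04], "yaw": 0},
    {"hand": 0, "slide": [0, 0, 0.04], "yaw": 0},
    {"hand": 0, "slide": [0, 0, 0.04], "yaw": 0},
    {"hand": 0, "slide": [0, 0, 0.035], "yaw": 0}
  ]
}}

```text
time: 29.78
tcp_pos: [0.612, -0.0763, 0.0997]
tool_rot: [1.0, 0.0, -0.001, -0.0]
force: [0.3, 0.5, -1.5]
finger_gap: 0.0119
gripper_force: 30.0
```

>>> {"op": "drive_tool", "data": {
  "deltas": [
    {"hand": 0, "slide": [0, 0, 0.005], "yaw": 0},
    {"hand": 0, "slide": [0, 0, 0.005], "yaw": 0},
    {"hand": 0, "slide": [0, 0, 0], "yaw": 0},
    {"hand": 0, "slide": [0, 0, 0], "yaw": 0}
  ]
}}

```text
time: 30.12
tcp_pos: [0.6126, -0.0764, 0.0993]
tool_rot: [1.0, 0.0, 0.0, 0.0]
force: [-0.2, -0.9, -0.5]
finger_gap: 0.0116
gripper_force: 30.0
```

>>> {"op": "drive_tool", "data": {
  "deltas": [
    {"hand": 0.19, "slide": [0, 0, 0], "yaw": 0},
    {"hand": 0.19, "slide": [0, 0, 0], "yaw": 0},
    {"hand": 0.19, "slide": [0, 0, 0], "yaw": 0},
    {"hand": 0.19, "slide": [0, 0, 0], "yaw": 0}
  ]
}}

```text
time: 30.45
tcp_pos: [0.6126, -0.0763, 0.0993]
tool_rot: [1.0, 0.0, 0.0, 0.0]
force: [0.1, 0.0, -0.6]
finger_gap: 0.0177
gripper_force: 0.0
```

>>> {"op": "drive_tool", "data": {
  "deltas": [
    {"hand": 0.19, "slide": [0, 0, -0.04], "yaw": 0},
    {"hand": 0.19, "slide": [0, 0, -0.06], "yaw": 0},
    {"hand": 0.5, "slide": [0, 0, -0.15], "yaw": 0},
    {"hand": 0.5, "slide": [0, 0, -0.2], "yaw": 0},
    {"hand": 0.5, "slide": [0, 0, -0.2], "yaw": 0}
  ]
}}

```text
time: 30.87
tcp_pos: [0.6119, -0.0763, 0.2312]
tool_rot: [1.0, 0.0, -0.001, -0.0]
force: [1.6, -0.1, 0.3]
finger_gap: 0.033
gripper_force: 0.0
```

>>> {"op": "drive_tool", "data": {
  "deltas": [
    {"hand": 0.5, "slide": [0, 0, 0], "yaw": 0},
    {"hand": 0.5, "slide": [0, 0, 0], "yaw": 0},
    {"hand": 0.5, "slide": [0, 0, 0], "yaw": 0}
  ]
}}

```text
time: 31.12
tcp_pos: [0.6123, -0.0763, 0.23]
tool_rot: [1.0, 0.0, 0.001, 0.0]
force: [-1.2, -0.2, -0.4]
finger_gap: 0.046
gripper_force: 0.0
```

```bash
python3 look.py 15
python3 - <<'E'
from h import *
from plant import bot
c=np.load("cal_15.npy",allow_pickle=True).item(); im=cv2.imread("pics/wrist_15.png"); h,s,v=hsv(im)
x,y=proj(c,[.6129,-.0764,.14],True)[0].astype(int)
m,st=blob((h<20)&(s>140)&(v>90)&box(h,x-45,y-45,x+45,y+45),(x,y)); M=cv2.findNonZero(m)[:,0]; print("knob wrist",st,onplane(c,[M.mean(0)],.142,True))
q=[];Cs=[]
for n in("scene","side"):
    C=bot.get_calibration(n);I=cv2.imread(f"pics/{n}_15.png"); h,s,v=hsv(I); p=proj(C,[.6129,-.0764,.14])[0]; b=p.astype(int)
    m,st=blob((h<14)&(s>150)&(v>100)&box(h,b[0]-10,b[1]-12,b[0]+10,b[1]+12),b); M=cv2.findNonZero(m)[:,0]; print(n,st,"centroid",M.mean(0),"exp knob centre",proj(C,[.6129,-.0764,.139]))
E
```

```text
31.2667 [ 0.6117 -0.0762  0.2281] [ 1.0e+00  3.0e-04 -1.1e-03 -0.0e+00] [ 0.08  0.43 -0.06  1.81  0.03  0.91 -1.57]
knob wrist [269 191  12  14 106] [[ 0.61413459 -0.07721845]]
scene [278 224   4   3  11] centroid [279.45454545 225.09090909] exp knob centre [[278.36361732 223.77806346]]
side [261 136   5   6  21] centroid [263.14285714 138.71428571] exp knob centre [[263.66417307 137.1448378 ]]
```

The press is seated and centred. Last comes the lid.

>>> {"op": "drive_tool", "data": {
  "deltas": [
    {"hand": 0.5, "slide": [-0.07, -0.187, 0], "yaw": 0},
    {"hand": 0.5, "slide": [-0.07, -0.187, 0], "yaw": 0},
    {"hand": 0.5, "slide": [-0.07, -0.187, 0], "yaw": 0},
    {"hand": 0.5, "slide": [-0.07, -0.187, 0], "yaw": 0},
    {"hand": 0.5, "slide": [-0.07, -0.187, 0], "yaw": 0}
  ]
}}

```text
time: 31.68
tcp_pos: [0.541, 0.112, 0.228]
tool_rot: [1.0, 0.0, -0.001, 0.0]
force: [1.1, 0.5, 0.4]
finger_gap: 0.0465
gripper_force: 0.0
```

>>> {"op": "drive_tool", "data": {
  "deltas": [
    {"hand": 0.5, "slide": [-0.07, -0.187, 0], "yaw": 0},
    {"hand": 0.5, "slide": [-0.07, -0.187, 0], "yaw": 0},
    {"hand": 0.5, "slide": [-0.07, -0.187, 0], "yaw": 0},
    {"hand": 0.5, "slide": [-0.07, -0.187, 0], "yaw": 0},
    {"hand": 0.5, "slide": [-0.07, -0.187, 0], "yaw": 0}
  ]
}}

```text
time: 32.1
tcp_pos: [0.4709, 0.299, 0.2281]
tool_rot: [1.0, 0.0, -0.001, 0.001]
force: [1.1, 0.7, 0.4]
finger_gap: 0.0464
gripper_force: 0.0
```

>>> {"op": "drive_tool", "data": {
  "deltas": [
    {"hand": 0.5, "slide": [-0.065, -0.187, 0], "yaw": 0},
    {"hand": 0.5, "slide": [0, 0, 0.1], "yaw": 0},
    {"hand": 0.5, "slide": [0, 0, 0.1], "yaw": 0},
    {"hand": 0.5, "slide": [0, 0, 0], "yaw": 0},
    {"hand": 0.5, "slide": [0, 0, 0], "yaw": 0}
  ]
}}

```text
time: 32.52
tcp_pos: [0.4585, 0.3343, 0.1877]
tool_rot: [1.0, 0.0, -0.002, 0.001]
force: [0.2, -0.3, 0.4]
finger_gap: 0.0462
gripper_force: 0.0
```

>>> {"op": "drive_tool", "data": {
  "deltas": [
    {"hand": 0.5, "slide": [0, 0, 0], "yaw": 0},
    {"hand": 0.5, "slide": [0, 0, 0], "yaw": 0},
    {"hand": 0.5, "slide": [0, 0, 0], "yaw": 0},
    {"hand": 0.5, "slide": [0, 0, 0], "yaw": 0}
  ]
}}

```text
time: 32.85
tcp_pos: [0.4598, 0.3349, 0.1899]
tool_rot: [1.0, -0.0, 0.0, -0.0]
force: [0.5, 0.4, 0.9]
finger_gap: 0.0461
gripper_force: 0.0
```

```bash
python3 look.py 16
python3 - <<'E'
from h import *
from scipy.optimize import least_squares
c=np.load("cal_16.npy",allow_pickle=True).item(); im=cv2.imread("pics/wrist_16.png"); h,s,v=hsv(im)
x,y=proj(c,[.4588,.3353,.03],True)[0].astype(int); print(x,y)
m,st=blob((v>165)&(s<60)&box(h,x-50,y-60,x+50,y+50),(x,y-15)); print(st)
print(v[y-50:y+50:5,x]); print(axis_w(c,m,.030,.034))
k,st=blob((v<60)&box(h,x-25,y-25,x+25,y+35),(x,y+8)); M=cv2.findNonZero(k)[:,0]; print("knob",st,M.mean(0),onplane(c,[M.mean(0)],.044,True))
ct=max(cv2.findContours(m,0,1)[0],key=len)[:,0]; P=onplane(c,ct[ct[:,1]>y],.030,True)
f=least_squares(lambda q:np.hypot(*(P-q[:2]).T)-q[2],[.459,.335,.034],loss="soft_l1",f_scale=.001); print("top",f.x,np.abs(f.fun).max())
P=onplane(c,ct[ct[:,1]<y-5],.0,True)
f=least_squares(lambda q:np.hypot(*(P-q[:2]).T)-q[2],[.459,.335,.034],loss="soft_l1",f_scale=.001); print("foot",f.x,np.abs(f.fun).max())
E
```

```text
33.0 [0.4596 0.335  0.1896] [ 1.e+00  0.e+00  3.e-04 -2.e-04] [-0.62  0.41 -0.15  1.95  0.09  0.78 -2.39]
274 183
[ 248  158   56   55 2235]
[120 117 118 119 129 157 231 230 231 229  56  70  67 230 230 224 127 118
 117 115]
(array([0.45931584, 0.3344595 ]), np.float64(0.0614585432818153))
knob [272 182  10   4  18] [276.77777778 182.88888889] [[0.46248196 0.33254702]]
top [0.45645913 0.33351807 0.03080501] 0.000748151265526957
foot [0.44764523 0.33520218 0.03549036] 0.003339147759261467
```

Run:
```python
from h import *
c=np.load("cal_16.npy",allow_pickle=True).item(); im=cv2.imread("pics/wrist_16.png"); h,s,v=hsv(im)
x,y=274,183
k,st=blob((v<110)&box(h,x-18,y-15,x+20,y+20),(x,y+5)); M=cv2.findNonZero(k)[:,0]; print("knob",st,M.mean(0),[onplane(c,[M.mean(0)],z,True) for z in(.039,.045)], axis_w(c,k,.048,.008))
m=((v>165)&(s<60)&box(h,x-50,y-60,x+50,y+50)).astype(np.uint8); m,_=blob(m,(x,y-15))
ct=max(cv2.findContours(m,0,1)[0],key=len)[:,0]; P=onplane(c,ct,.030,True); print("all@.03",cv2.fitEllipse((P*1e4).astype(np.float32)))
```

```text
knob [270 181  13  15 157] [276.1910828 188.       ] [array([[0.45566865, 0.33316361]]), array([[0.45706247, 0.33318148]])] (array([0.458018  , 0.33332894]), np.float64(0.013175896060529917))
all@.03 ((4568.10498046875, 3341.297119140625), (604.4657592773438, 640.7650146484375), 137.2532196044922)
```

>>> {"op": "drive_tool", "data": {
  "deltas": [
    {"hand": 0.5, "slide": [-0.013, 0.007, 0.15], "yaw": 0},
    {"hand": 0.5, "slide": [0, 0, 0.15], "yaw": 0},
    {"hand": 0.5, "slide": [0, 0, 0.15], "yaw": 0},
    {"hand": 0.5, "slide": [0, 0, 0.15], "yaw": 0},
    {"hand": 0.5, "slide": [0, 0, 0.15], "yaw": 0}
  ]
}}

```text
time: 33.42
tcp_pos: [0.4569, 0.3338, 0.0382]
tool_rot: [1.0, 0.0, 0.0, -0.0]
force: [1.0, 0.3, -0.8]
finger_gap: 0.0473
gripper_force: 0.0
```

>>> {"op": "drive_tool", "data": {
  "deltas": [
    {"hand": 0.5, "slide": [0, 0, 0.1], "yaw": 0},
    {"hand": 0.5, "slide": [0, 0, 0.05], "yaw": 0},
    {"hand": 0.5, "slide": [0, 0, 0.03], "yaw": 0},
    {"hand": 0.5, "slide": [0, 0, 0], "yaw": 0},
    {"hand": 0.5, "slide": [0, 0, 0], "yaw": 0}
  ]
}}

```text
time: 33.83
tcp_pos: [0.4571, 0.334, 0.0038]
tool_rot: [1.0, 0.0, 0.0, -0.0]
force: [0.1, -0.2, -0.7]
finger_gap: 0.0467
gripper_force: 0.0
```

>>> {"op": "drive_tool", "data": {
  "deltas": [
    {"hand": 0, "slide": [0, 0, 0], "yaw": 0},
    {"hand": 0, "slide": [0, 0, 0], "yaw": 0},
    {"hand": 0, "slide": [0, 0, 0], "yaw": 0},
    {"hand": 0, "slide": [0, 0, 0], "yaw": 0},
    {"hand": 0, "slide": [0, 0, 0], "yaw": 0}
  ]
}}

```text
time: 34.25
tcp_pos: [0.4569, 0.3337, 0.0036]
tool_rot: [1.0, 0.0, 0.0, -0.0]
force: [0.2, -0.3, 0.6]
finger_gap: 0.0177
gripper_force: 0.0
```

>>> {"op": "drive_tool", "data": {
  "deltas": [
    {"hand": 0, "slide": [0, 0, 0], "yaw": 0},
    {"hand": 0, "slide": [0, 0, 0], "yaw": 0},
    {"hand": 0, "slide": [0, 0, 0], "yaw": 0}
  ]
}}

```text
time: 34.5
tcp_pos: [0.4569, 0.3337, 0.0034]
tool_rot: [1.0, 0.0, 0.0, -0.0]
force: [-0.1, -0.4, 5.2]
finger_gap: 0.0153
gripper_force: 30.0
```

>>> {"op": "drive_tool", "data": {
  "deltas": [
    {"hand": 0, "slide": [0, 0, -0.08], "yaw": 0},
    {"hand": 0, "slide": [0, 0, -0.18], "yaw": 0},
    {"hand": 0, "slide": [0, 0, -0.18], "yaw": 0},
    {"hand": 0, "slide": [0, 0, -0.18], "yaw": 0},
    {"hand": 0, "slide": [0, 0, -0.18], "yaw": 0}
  ]
}}

```text
time: 34.92
tcp_pos: [0.4562, 0.3332, 0.1645]
tool_rot: [1.0, 0.0, -0.0, 0.0]
force: [1.2, 0.9, -0.5]
finger_gap: 0.0149
gripper_force: 30.0
```

>>> {"op": "drive_tool", "data": {
  "deltas": [
    {"hand": 0, "slide": [0, 0, -0.18], "yaw": 0},
    {"hand": 0, "slide": [0.03, 0.09, 0], "yaw": 0},
    {"hand": 0, "slide": [0.07, 0.185, 0], "yaw": 0},
    {"hand": 0, "slide": [0.07, 0.185, 0], "yaw": 0},
    {"hand": 0, "slide": [0.07, 0.185, 0], "yaw": 0}
  ]
}}

```text
time: 35.33
tcp_pos: [0.5047, 0.2034, 0.1993]
tool_rot: [1.0, 0.001, 0.0, -0.0]
force: [1.1, 0.3, -1.8]
finger_gap: 0.0151
gripper_force: 30.0
```

>>> {"op": "drive_tool", "data": {
  "deltas": [
    {"hand": 0, "slide": [0.07, 0.185, 0], "yaw": 0},
    {"hand": 0, "slide": [0.07, 0.185, 0], "yaw": 0},
    {"hand": 0, "slide": [0.07, 0.185, 0], "yaw": 0},
    {"hand": 0, "slide": [0.07, 0.185, 0], "yaw": 0},
    {"hand": 0, "slide": [0.07, 0.185, 0], "yaw": 0}
  ]
}}

```text
time: 35.75
tcp_pos: [0.5749, 0.0177, 0.1989]
tool_rot: [1.0, 0.0, -0.0, 0.0]
force: [-0.2, 0.3, 0.1]
finger_gap: 0.0149
gripper_force: 30.0
```

>>> {"op": "drive_tool", "data": {
  "deltas": [
    {"hand": 0, "slide": [0.07, 0.185, 0], "yaw": 0},
    {"hand": 0, "slide": [0.07, 0.185, 0], "yaw": 0},
    {"hand": 0, "slide": [0.05, 0.11, 0], "yaw": 0},
    {"hand": 0, "slide": [0, 0, 0], "yaw": 0},
    {"hand": 0, "slide": [0, 0, 0], "yaw": 0}
  ]
}}

```text
time: 36.17
tcp_pos: [0.6127, -0.078, 0.1984]
tool_rot: [1.0, -0.001, -0.001, 0.0]
force: [-0.3, -0.2, -0.7]
finger_gap: 0.015
gripper_force: 30.0
```

>>> {"op": "drive_tool", "data": {
  "deltas": [
    {"hand": 0, "slide": [0, 0, 0], "yaw": 0},
    {"hand": 0, "slide": [0, 0, 0], "yaw": 0},
    {"hand": 0, "slide": [0, 0, 0], "yaw": 0},
    {"hand": 0, "slide": [0, 0, 0], "yaw": 0},
    {"hand": 0, "slide": [0, 0, 0], "yaw": 0}
  ]
}}

```text
time: 36.58
tcp_pos: [0.6128, -0.0754, 0.1992]
tool_rot: [1.0, 0.001, 0.0, -0.0]
force: [0.4, -0.3, -1.2]
finger_gap: 0.0152
gripper_force: 30.0
```

```bash
python3 look.py 17
python3 - <<'E'
from h import *
from plant import bot
t=bot.state()["tcp_pos"]; q=[];Cs=[]
for n in("scene","side"):
    C=bot.get_calibration(n);I=cv2.imread(f"pics/{n}_17.png"); h,s,v=hsv(I); z=t[2]-.0034
    p=proj(C,[[*t[:2],z+.015],[*t[:2],z],[*t[:2],z+.03]]); b=p[0].astype(int); print(n,p.round(1).tolist())
    o=cv2.imread(f"pics/{n}_16.png").astype(int)
    d=(np.abs(I.astype(int)-o).max(2)>40)&(v>120)&(s<50)&box(h,b[0]-26,int(p[2][1])+2,b[0]+26,b[1]+28)
    m,st=blob(d,b); a=az(C,m); q.append(sum(a)/2);Cs.append(C); print(st,2*np.hypot(*(t[:2]-C["origin"][:2]))*np.sin((a[1]-a[0])/2))
print("lid",cross(Cs[0],q[0],Cs[1],q[1]),"tcp",t)
E
```

```text
36.7333 [ 0.6129 -0.076   0.1992] [1.e+00 4.e-04 0.e+00 0.e+00] [ 0.1   0.46 -0.1   1.84  0.06  0.85 -1.6 ]
scene [[278.9, 189.5], [278.8, 196.9], [278.9, 182.0]]
[261 183  38  25 839] 0.06472226899677645
side [[263.0, 108.1], [263.1, 114.5], [262.8, 101.5]]
[247 103  32  22 628] 0.06288919691041808
lid [ 0.61343494 -0.07487107] tcp [ 0.61286441 -0.07602341  0.19917015]
```

>>> {"op": "drive_tool", "data": {
  "deltas": [
    {"hand": 0, "slide": [0, 0, 0.1], "yaw": 0},
    {"hand": 0, "slide": [0, 0, 0.1], "yaw": 0},
    {"hand": 0, "slide": [0, 0, 0.08], "yaw": 0},
    {"hand": 0, "slide": [0, 0, 0.03], "yaw": 0},
    {"hand": 0, "slide": [0, 0, 0], "yaw": 0}
  ]
}}

```text
time: 37.15
tcp_pos: [0.612, -0.0762, 0.1357]
tool_rot: [1.0, 0.0, -0.001, -0.0]
force: [0.3, 0.2, -0.8]
finger_gap: 0.015
gripper_force: 30.0
```

>>> {"op": "drive_tool", "data": {
  "deltas": [
    {"hand": 0, "slide": [0, 0, 0], "yaw": 0},
    {"hand": 0, "slide": [0, 0, 0], "yaw": 0},
    {"hand": 0, "slide": [0, 0, 0.02], "yaw": 0},
    {"hand": 0, "slide": [0, 0, 0], "yaw": 0},
    {"hand": 0, "slide": [0, 0, 0], "yaw": 0}
  ]
}}

```text
time: 37.57
tcp_pos: [0.6129, -0.0763, 0.1334]
tool_rot: [1.0, 0.0, 0.0, 0.0]
force: [0.2, 0.7, -0.6]
finger_gap: 0.0148
gripper_force: 30.0
```

>>> {"op": "drive_tool", "data": {
  "deltas": [
    {"hand": 0, "slide": [0, 0, 0.01], "yaw": 0},
    {"hand": 0, "slide": [0, 0, 0.01], "yaw": 0},
    {"hand": 0, "slide": [0, 0, 0], "yaw": 0},
    {"hand": 0, "slide": [0, 0, 0], "yaw": 0},
    {"hand": 0, "slide": [0, 0, 0], "yaw": 0}
  ]
}}

```text
time: 37.98
tcp_pos: [0.6129, -0.0763, 0.1291]
tool_rot: [1.0, 0.0, -0.0, 0.0]
force: [-0.4, -0.2, -0.9]
finger_gap: 0.0149
gripper_force: 30.0
```

>>> {"op": "drive_tool", "data": {
  "deltas": [
    {"hand": 0.4, "slide": [0, 0, 0], "yaw": 0},
    {"hand": 0.4, "slide": [0, 0, 0], "yaw": 0},
    {"hand": 0.4, "slide": [0, 0, 0], "yaw": 0},
    {"hand": 0.4, "slide": [0, 0, 0], "yaw": 0},
    {"hand": 0.4, "slide": [0, 0, 0], "yaw": 0}
  ]
}}

```text
time: 38.4
tcp_pos: [0.6129, -0.0763, 0.1292]
tool_rot: [1.0, 0.0, 0.0, 0.0]
force: [0.2, -0.5, 0.3]
finger_gap: 0.0367
gripper_force: 0.0
```

>>> {"op": "drive_tool", "data": {
  "deltas": [
    {"hand": 0.4, "slide": [0, 0, -0.08], "yaw": 0},
    {"hand": 0.4, "slide": [0, 0, -0.15], "yaw": 0},
    {"hand": 0.4, "slide": [0, 0, -0.2], "yaw": 0},
    {"hand": 0.4, "slide": [0, 0, -0.2], "yaw": 0},
    {"hand": 0.4, "slide": [-0.1, 0, 0], "yaw": 0}
  ]
}}

```text
time: 38.82
tcp_pos: [0.599, -0.0761, 0.2625]
tool_rot: [1.0, 0.0, 0.006, 0.0]
force: [1.1, -0.4, 0.2]
finger_gap: 0.037
gripper_force: 0.0
```

>>> {"op": "drive_tool", "data": {
  "deltas": [
    {"hand": 0.4, "slide": [-0.2, 0, 0], "yaw": 0},
    {"hand": 0.4, "slide": [-0.2, 0, 0], "yaw": 0},
    {"hand": 0.4, "slide": [0, 0, 0], "yaw": 0},
    {"hand": 0.4, "slide": [0, 0, 0], "yaw": 0},
    {"hand": 0.4, "slide": [0, 0, 0], "yaw": 0}
  ]
}}

```text
time: 39.23
tcp_pos: [0.5136, -0.0764, 0.2557]
tool_rot: [1.0, 0.0, 0.001, 0.0]
force: [0.4, 0.0, -0.6]
finger_gap: 0.0374
gripper_force: 0.0
```

```bash
python3 look.py 18
python3 - <<'E'
import cv2,numpy as np
from h import *
from plant import bot
b=cv2.imread('pics/side_18.png')[60:220,180:380];c=cv2.imread('pics/scene_18.png')[170:330,180:380]
cv2.imwrite('pics/v18.png',np.hstack([cv2.resize(b,(400,320),interpolation=2),cv2.resize(c,(400,320),interpolation=2)]))
for n,o in(("side",(180,60)),("scene",(180,170))):
    C=bot.get_calibration(n); p=proj(C,[[.6129,-.0764,z] for z in(.173,.155,.125,.089,.008)]); print(n,((p-o)*2).round().tolist())
E
```

```text
39.3833 [ 0.5141 -0.0762  0.255 ] [ 1.e+00  3.e-04  2.e-04 -1.e-04] [ 0.12  0.28 -0.11  1.98  0.04  0.88 -1.58]
side [[167.0, 128.0], [167.0, 142.0], [168.0, 165.0], [168.0, 191.0], [169.0, 244.0]]
scene [[197.0, 76.0], [197.0, 93.0], [197.0, 120.0], [196.0, 152.0], [196.0, 217.0]]
```

View pics/v18.png

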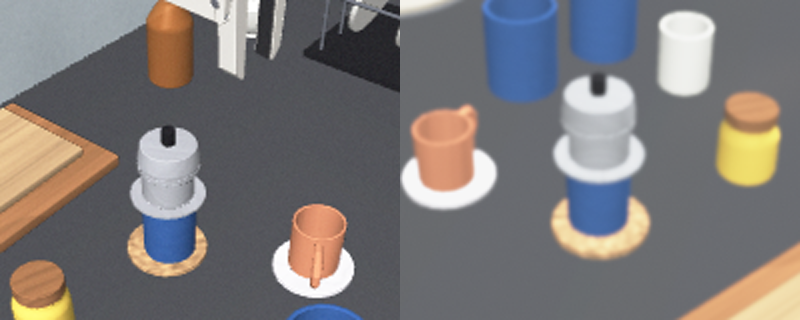

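The stack is upright: tumbler on the cork, filter, press, and lid with its knob top at (168,127) against (167,128) expected. The jug is on the marble coaster, the white tumbler and jar look undisturbed, and the hand is clear. Handing in.

```bash
python3 -c "
from plant import bot
print(bot.job_done())"
```

```text
the job is handed in; nothing more can be done
None
```

I handed the job in at about 39 s of the 144 s allowed, with no verdict shown: the last picture has the tumbler, filter and lid stacked upright on the cork (the press went in before the lid), the copper jug upright on the marble coaster, and the white tumbler and jar apparently undisturbed; the real fingertips sat about 31 mm above the reported TCP height, so I re-gripped the filter and press lower.

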